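# Fetch the stapler from behind the canisters

### The job

Clear the three canisters out of the organiser and stand them all in the wooden side tray, then fetch the stapler from behind them and set it upright in the middle of its black mat, lined up along it, while all three are still in the tray. Finally put the canisters back in the organiser, each one on the pad of its own lid's colour: squarely in the middle of the white square drawn on it. Keep the canisters and the thread spool upright throughout.

Things in the scene. Friction and masses are not known exactly. Their poses are not given: they have to be found in the camera images.
- canister_red: loose square storage canister with a red lid: white body 56 x 56 mm, red lid 58 x 58 mm with its top 66 mm up, and on it a red upright square knob 20 x 20 mm, from 66 to 100 mm up, to lift it by; about 0.22 kg. Origin: centre of its underside; z up, x and y square to its sides (and to the knob's). At the start the canisters stand in a row on the organiser's pads, any one on any pad, 12 mm apart (knobs 70 mm apart), so that fingers fit only round the knobs
- pad_red: red pad, home of the red canister, fixed on the organiser, 3 mm thick, 66 mm wide (y), 105 mm deep (x). Origin: on its underside, 10 mm above the table, where the canister's centre belongs: the middle of a 63 mm square drawn in thin white on the pad. It reaches 33 mm from there to +x (the organiser's back, away from the robot) and 72 mm to -x. Pads lie 70 mm apart along y, in any order of colour
- canister_yellow: loose square storage canister with a yellow lid: white body 56 x 56 mm, yellow lid 58 x 58 mm with its top 66 mm up, and on it a yellow upright square knob 20 x 20 mm, from 66 to 100 mm up, to lift it by; about 0.22 kg. Origin: centre of its underside; z up, x and y square to its sides (and to the knob's). At the start the canisters stand in a row on the organiser's pads, any one on any pad, 12 mm apart (knobs 70 mm apart), so that fingers fit only round the knobs
- pad_yellow: yellow pad, home of the yellow canister, fixed on the organiser, 3 mm thick, 66 mm wide (y), 105 mm deep (x). Origin: on its underside, 10 mm above the table, where the canister's centre belongs: the middle of a 63 mm square drawn in thin white on the pad. It reaches 33 mm from there to +x (the organiser's back, away from the robot) and 72 mm to -x. Pads lie 70 mm apart along y, in any order of colour
- canister_blue: loose square storage canister with a blue lid: white body 56 x 56 mm, blue lid 58 x 58 mm with its top 66 mm up, and on it a blue upright square knob 20 x 20 mm, from 66 to 100 mm up, to lift it by; about 0.22 kg. Origin: centre of its underside; z up, x and y square to its sides (and to the knob's). At the start the canisters stand in a row on the organiser's pads, any one on any pad, 12 mm apart (knobs 70 mm apart), so that fingers fit only round the knobs
- pad_blue: blue pad, home of the blue canister, fixed on the organiser, 3 mm thick, 66 mm wide (y), 105 mm deep (x). Origin: on its underside, 10 mm above the table, where the canister's centre belongs: the middle of a 63 mm square drawn in thin white on the pad. It reaches 33 mm from there to +x (the organiser's back, away from the robot) and 72 mm to -x. Pads lie 70 mm apart along y, in any order of colour
- stapler: loose desk stapler with a green top arm and black base, 130 mm long (its y), 34 mm wide (its x), 52 mm high, about 0.3 kg; the arm's flat sides, 34 mm apart, run from 29 to 52 mm up. Origin: centre of its underside; z up. It stands at the back of the organiser across it, behind the canisters and about 7 mm from them, so no finger fits before it until they are gone. Which end is which does not matter
- tray: fixed wooden side tray, 180 x 180 mm outside, walls 5 mm thick and 22 mm high, inner floor 170 x 170 mm, 5 mm above the table; empty at the start, on the left or the right. Origin: centre of its underside; x and y along its sides. Room for four canisters, two by two, 84 mm apart
- dock: fixed black mat with a white border, 160 mm long (its y), 62 mm wide (its x), 3 mm thick: the stapler's working place, on the other side from the tray. Origin: centre of its underside, on the table
- spool: loose spool of orange thread, 28 mm across and 48 mm high, about 40 g, standing at the back of the organiser near the stapler's left (+y) end. Origin: centre of its underside; z up. (The organiser under it all is a fixed board 190 x 224 mm, its top 10 mm above the table, with 22 mm high strips along its two ends. A white glue stick 24 mm across, 55 mm high, stands near the stapler's other end)

How it is judged:
By the outcome, as a careful person would: the job done as asked, in the order asked, and still so for the second after the job is handed in, with the robot touching nothing.
It also fails if it takes over 139 s, if anything falls off the work surface, if the arm or the gripper's body presses on something with over 40 N, if the wrist force passes 120 N, or if a joint passes its speed limit or range.

### The arm

A 6-joint arm with a two-finger parallel gripper is mounted at the origin on the work surface. World frame = base frame: x ahead of the robot, y to its left, z up, the work surface at z = 0. Lengths are in m, angles in rad, forces in N, time in s.
With the tool pointing down it reaches from about 0.25 to 0.725 m from the base axis. Payload 4 kg.
Tool frame: the origin (TCP) lies midway between the tips of the shut fingers; the grasp point (between the pads) lies 19 mm behind it (bot.grasp_offset is the distance from the TCP to the grasp point, in m); z points along the fingers, y is the direction in which the jaws open and shut (so a half turn about z gives the same grasp; the last joint's range is limited). The gripper opens to 85 mm and grips with 20 to 120 N. Pads are 22 mm wide; open, the fingers measure 114 mm over their backs; the gripper's body (76 mm by 85 mm) begins 54 mm behind the grasp point. The pads swing forward as they close: fully open they stand 13 mm farther back than shut.
Start: joints at [-1.264, 0.241, 0.005, 1.335, 0, 1.571], TCP at [0.151, -0.477, 0.231] pointing down, gripper open.
Joint ranges: [-2.72, 2.72], [-1.05, 1.87], [-1.09, 1.28], [-1.99, 2.15], [-1.42, 1.44], [-3.14, 3.14]. Speed limits (rad/s): [2.79, 2.79, 3.14, 3.14, 3.14, 3.14].

### API

Orientations are given as a unit quaternion [x, y, z, w].
In Python, from workcell import sensors, optics, bot gives the robot as it stands.
- The arm moves only by the tool apply_moves, never from a script. Its argument "plan" is one flat list of numbers, 6 for each row, row after row: the shift along the tool's x, y, z in m, then the turn, a rotation vector about the tool's x, y, z in rad. In form: [tx, ty, tz, ax, ay, az, tx, ty, tz, ax, ay, az, ...]. A call has 1 to 12 rows; each row is the pose to reach, as a shift and turn from the pose commanded when the call began, along the tool's axes at that moment; what a row does not reach only later rows make up. A row lasts 1/12 s, in which the tool goes at most 41.7 mm and 7.16 degrees, less where a joint would pass 70% of its speed; a pose out of reach is approached as far as the arm can. A call with a gripper value outside its range is refused whole. "grip" is the finger opening in m, from 0 to 0.0854, set as the call begins (left out, the last holds). The fingers move at their own pace and stop on an object; the grip force is fixed at half the most. Time passes only in rows, so rows that repeat a pose let the fingers close. It gives the time, the measured TCP pose, the force and the opening at its end, in the units of the state.
- sensors.get_obs(): the state, without advancing time (a new reading comes with each control period).
- optics.camera(name): name is "scene" or "top" or "wrist"; returns a dict with "pixels" (420x560x3 uint8, red, green, blue), "fx", "fy", "cx", "cy" (pixels), "pose" (4x4, takes a point from camera to world coordinates); the wrist camera has in their place "tool_from_camera" (4x4, takes a point from camera to tool coordinates, whose origin is the TCP and whose axes are the flange's). Camera axes: x right, y up, looking along -z (the intrinsics and any distortion apply to the point x, -y, -z); pixel columns grow to the right and rows downward; lengths in m; the calibration is good to about 2 mm. A picture is of the moment at which its call begins: read the wrist's pose just before it. There is no depth.
- bot.job_done(): hands the job in, once; it reports no verdict.
The state is a dict: "clock": time; "joint_pos": joint angles; "joint_vel": joint speeds; "tau": joint torques, N m; "eef_pos": TCP position; "tool_rot": TCP orientation; "ft_force": force on the tool from outside, world axes, zero at the start; "ft_torque": the same for the moment, N m; "grip_width": finger opening in m.
Only numpy, scipy, OpenCV 4.12 (cv2) and the standard library are available. Lean on these libraries where they do the work, as an engineer would, in place of code of your own. Each camera call takes 0.05 s, during which the arm holds its last target.

## Working session

There is one attempt and no reset: what is moved stays moved. The work goes in short steps, Python scripts to look and compute and a tool call to move; the robot and the scene stay as the last step left them, time stands still between calls to the robot, and variables do not carry over. Pictures are saved under pics/ and viewed, and the job is handed in when it is done.

Besides the shell and the picture viewer there is one more tool, called after "Call:" as name(argument=value, ...) on one line, values as JSON. apply_moves: Moves the arm, as the interface text tells. Its arguments: {"type":"object","properties":{"plan":{"type":"array","items":{"type":"number"}},"grip":{"type":"number"}},"required":["plan"]}

```bash
ls -la; mkdir -p pics; cat > h.py <<'E'
import numpy as np, cv2
from workcell import sensors, optics, bot
from scipy.spatial.transform import Rotation as R
def snap(name,fn):
    o=sensors.get_obs(); c=optics.camera(name)
    cv2.imwrite('pics/%s.png'%fn, cv2.cvtColor(c['pixels'],cv2.COLOR_RGB2BGR))
    if 'pose' not in c:
        T=np.eye(4);T[:3,:3]=R.from_quat(o['tool_rot']).as_matrix();T[:3,3]=o['eef_pos']
        c['pose']=T@c['tool_from_camera']
    c['name']=name
    np.save('pics/%s.npy'%fn,{k:v for k,v in c.items()},allow_pickle=True)
    return c
def load(fn): return np.load('pics/%s.npy'%fn,allow_pickle=True).item()
def ray(c,u,v,z):
    d=np.array([(u-c['cx'])/c['fx'],-(v-c['cy'])/c['fy'],-1.0])
    P=np.array(c['pose']);d=P[:3,:3]@d;o=P[:3,3]
    return o+d*(z-o[2])/d[2]
def proj(c,p):
    P=np.array(c['pose']);q=P[:3,:3].T@(np.array(p)-P[:3,3])
    return c['cx']+c['fx']*q[0]/-q[2], c['cy']+c['fy']*-q[1]/-q[2]
def crop(fn,x0,y0,w,h,s,out):
    im=cv2.imread('pics/%s.png'%fn)[y0:y0+h,x0:x0+w]
    cv2.imwrite('pics/%s.png'%out,cv2.resize(im,None,fx=s,fy=s,interpolation=cv2.INTER_CUBIC))
E
python3 - <<'E'
from h import *
print(sensors.get_obs(), bot.grasp_offset)
for n in ['scene','top']:
    c=snap(n,n+'0'); print({k:v for k,v in c.items() if k!='pixels'})
E
```

```text
total 12
drwxr-xr-x  3 agent agent 4096 Dec  6 17:03 .
drwxr-xr-x 23 root  root  4096 Dec  6 17:03 ..
drwxr-xr-x  2 agent agent 4096 Dec  6 17:03 pics
{'clock': 0.0, 'joint_pos': array([-1.26400109e+00,  2.41414244e-01,  3.74246382e-03,  1.33519517e+00,
       -2.09679254e-05,  1.57080119e+00]), 'joint_vel': array([-1.66535952e-03,  4.04284619e-04,  1.93054408e-05, -1.23036708e-03,
       -1.21410373e-03, -2.84469463e-04]), 'tau': array([-9.38933808e-04, -3.72314537e+01,  2.52409369e+01,  1.70999730e-02,
       -1.56107326e-04,  2.10809802e-06]), 'eef_pos': array([ 0.15080875, -0.47606253,  0.23041928]), 'tool_rot': array([ 9.88257478e-01,  1.52794258e-01, -1.68555208e-04, -1.02154999e-03]), 'ft_force': array([ 0.28182667, -0.86049997,  0.36802065]), 'ft_torque': array([-0.0657105 , -0.00163254, -0.06257096]), 'grip_width': 0.08546799993086007} 0.0187
{'fx': 401.2212728411988, 'fy': 401.2212728411988, 'cx': 282.8360067579901, 'cy': 217.32014791529403, 'pose': array([[ 0.07568015, -0.64553137,  0.75997485,  1.13271588],
       [ 0.99700184,  0.06130906, -0.04720726, -0.03467128],
       [-0.01611958,  0.76126897,  0.64823584,  0.54288294],
       [ 0.        ,  0.        ,  0.        ,  1.        ]]), 'name': 'scene'}
{'fx': 409.17031578539377, 'fy': 409.17031578539377, 'cx': 284.7610218452389, 'cy': 211.61937617772352, 'pose': array([[ 7.85048458e-04,  9.98091590e-01, -6.17459521e-02,
         5.09724333e-01],
       [-9.99336564e-01, -1.46524937e-03, -3.63907369e-02,
        -1.63541573e-02],
       [-3.64117617e-02,  6.17335561e-02,  9.97428269e-01,
         8.74304666e-01],
       [ 0.00000000e+00,  0.00000000e+00,  0.00000000e+00,
         1.00000000e+00]]), 'name': 'top'}
```

View pics/scene0.png

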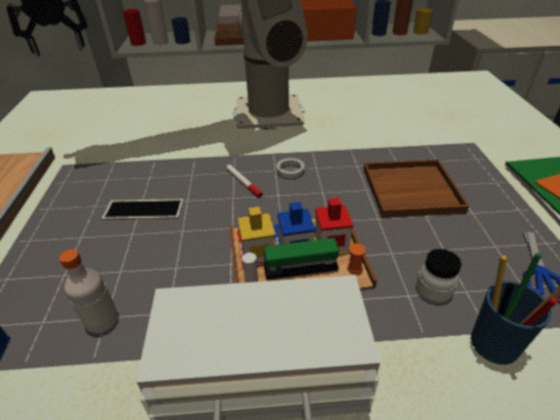

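View pics/top0.png

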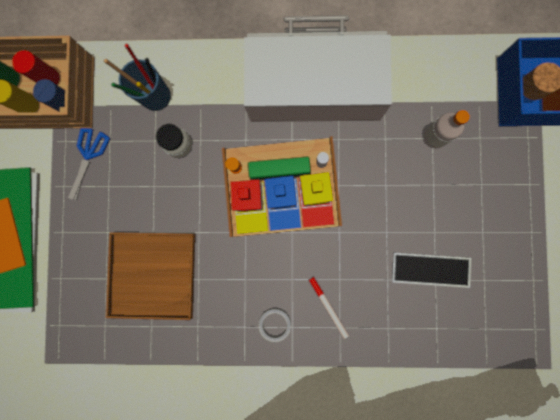

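```bash
python3 - <<'E'
from h import *
crop('top0',110,60,200,150,4,'t0a');crop('top0',310,60,200,150,4,'t0b')
E
```

```text
(no output)
```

View crops.

View pics/t0a.png

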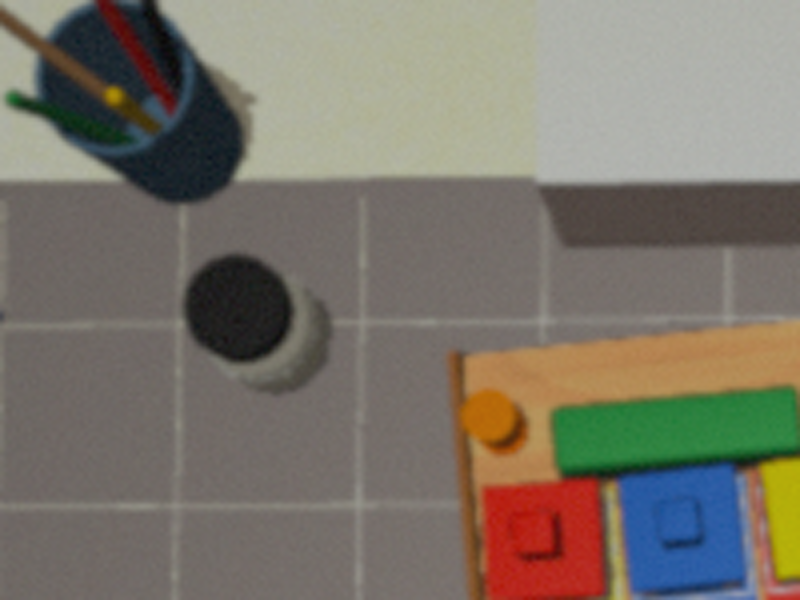

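```bash
python3 - <<'E'
from h import *
crop('top0',210,125,140,115,5,'t0c');crop('top0',380,240,100,60,7,'t0d');crop('top0',95,220,110,110,5,'t0e')
E
```

```text
(no output)
```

View pics/t0c.png

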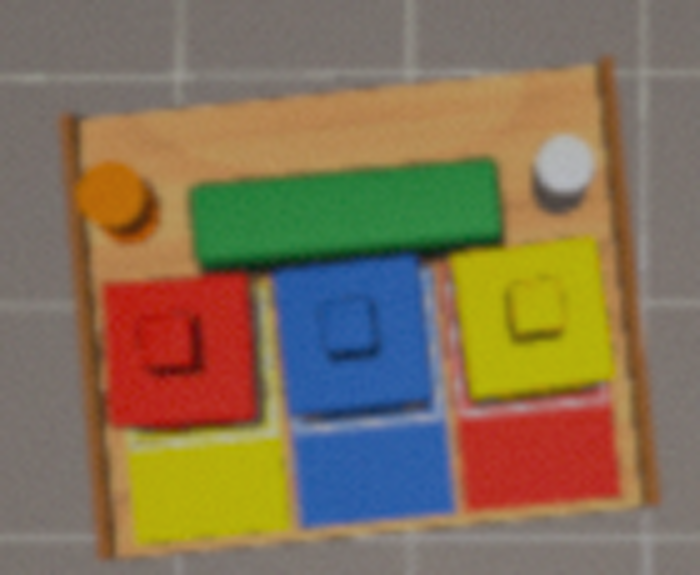

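View pics/t0d.png

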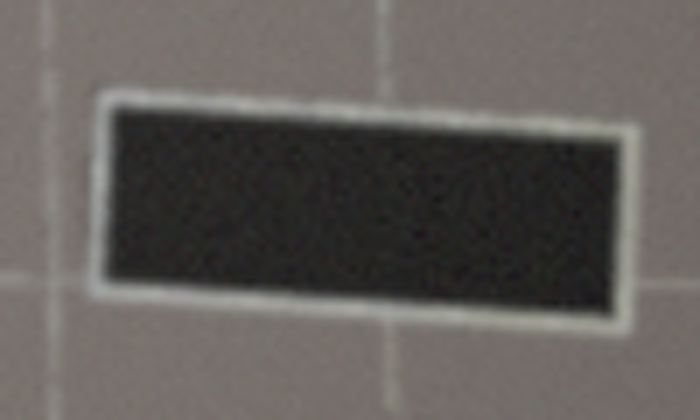

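View pics/t0e.png

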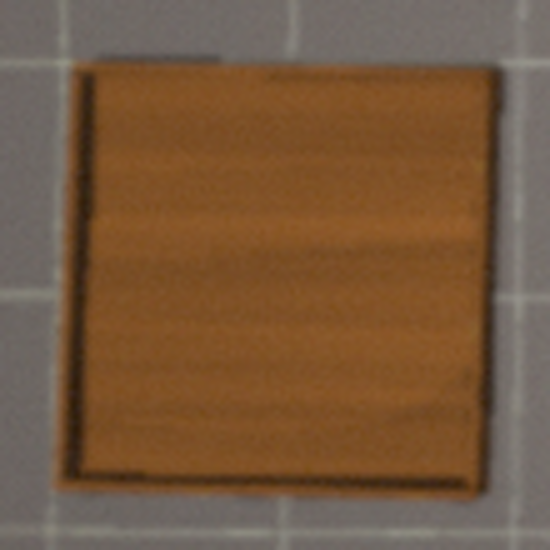

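```bash
python3 - <<'E'
from h import *
c=load('top0');np.set_printoptions(precision=4,suppress=True)
def q(x0,y0,s,pts,z): return np.array([ray(c,x0+(a+.5)/s-.5,y0+(b+.5)/s-.5,z) for a,b in pts])
def rep(n,P):
    e=[np.linalg.norm(P[i]-P[i-1]) for i in range(len(P))]
    print(n,P.mean(0)[:2],'edges',np.array(e));
    for i in range(len(P)): 
        d=P[i]-P[i-1];print('   ang',np.degrees(np.arctan2(d[1],d[0])).round(2),end='')
    print()
C=(210,125,5)
k=q(*C,[(165,339),(350,324),(536,305)],.113);rep('knobs',k);print(k)
rep('lids red',q(*C,[(104,284),(247,273),(257,416),(107,428)],.079))
rep('lids blue',q(*C,[(270,268),(415,255),(433,402),(285,416)],.079))
rep('lids yel',q(*C,[(452,252),(598,238),(613,382),(473,399)],.079))
print(q(*C,[(133,543),(288,530),(302,526),(453,510),(468,508),(620,493)],.013))
rep('stapler',q(*C,[(192,187),(495,158),(500,238),(203,268)],.062))
rep('spool',q(*C,[(113,195)],.058))
rep('glue',q(*C,[(563,163)],.065))
rep('dock',q(380,240,7,[(97,90),(640,124),(631,335),(90,296)],.003))
rep('tray',q(95,220,5,[(72,62),(500,66),(483,497),(55,488)],.022))
rep('org',q(*C,[(65,115),(608,58),(655,500),(105,556)],.022))
rep('box',np.array([ray(c,u,v,.15) for u,v in [(246,105),(391,103)]]))
print(np.array([ray(c,u,v,0) for u,v in [(250,120),(390,120)]]))
E
```

```text
knobs [0.599  0.0211] edges [0.1396 0.0698 0.0699]
   ang 95.06   ang -85.54   ang -84.34
[[ 0.5931  0.0907  0.113 ]
 [ 0.5986  0.0211  0.113 ]
 [ 0.6054 -0.0484  0.113 ]]
lids red [0.5925 0.09  ] edges [0.0568 0.0566 0.0564 0.0591]
   ang 1.71   ang -85.83   ang -175.75   ang 94.47
lids blue [0.5982 0.0225] edges [0.0586 0.0571 0.0582 0.058 ]
   ang 5.99   ang -85.11   ang -173.1   ang 95.3
lids yel [ 0.6048 -0.049 ] edges [0.0583 0.0572 0.0567 0.0548]
   ang 7.97   ang -84.75   ang -174.46   ang 96.83
[[ 0.5175  0.1177  0.013 ]
 [ 0.523   0.0521  0.013 ]
 [ 0.5247  0.0462  0.013 ]
 [ 0.5314 -0.0174  0.013 ]
 [ 0.5323 -0.0237  0.013 ]
 [ 0.5386 -0.0875  0.013 ]]
stapler [0.6494 0.0248] edges [0.0332 0.1223 0.0324 0.1196]
   ang 8.04   ang -84.84   ang -176.63   ang 95.54
spool [0.6578 0.12  ] edges [0.]
   ang 0.0
glue [ 0.6684 -0.0614] edges [0.]
   ang 0.0
dock [ 0.4416 -0.2914] edges [0.0614 0.1605 0.0625 0.1593]
   ang -2.82   ang -93.48   ang 176.05   ang 86.14
tray [0.43   0.2971] edges [0.1777 0.1827 0.1784 0.1804]
   ang -0.74   ang -90.51   ang 178.55   ang 89.28
org [0.6168 0.0227] edges [0.1876 0.2308 0.1869 0.2304]
   ang 5.73   ang -84.38   ang -174.39   ang 95.82
box [ 0.7484 -0.0497] edges [0.2602 0.2602]
   ang 90.16   ang -89.84
[[ 0.764   0.0915  0.    ]
 [ 0.761  -0.2109  0.    ]]
```

Call:
apply_moves(plan=[0,0,0,0,0,0], grip=0.06)

```text
clock: 0.18
eef_pos: [0.1509, -0.4763, 0.2307]
tool_rot: [0.988, 0.153, -0.0, -0.001]
ft_force: [-0.4, -0.1, -0.2]
grip_width: 0.0755
```

```bash
cat >> h.py <<'E'
def go(x,y,z,yaw,o=None):
    "yaw: deg of tool x in world"
    o=o or sensors.get_obs()
    R0=R.from_quat(o['tool_rot'])
    Rt=R.from_euler('z',yaw,degrees=True)*R.from_euler('x',180,degrees=True)
    t=R0.inv().apply(np.array([x,y,z])-o['eef_pos']); r=(R0.inv()*Rt).as_rotvec()
    n=max(np.linalg.norm(t)/.0417,np.degrees(np.linalg.norm(r))/7.16)
    print('t',t.round(4),'r',r.round(4),'rows>=%.1f'%n,'cur',np.round(o['eef_pos'],4),'clk',round(o['clock'],2))
E
python3 -c "
from h import *
go(.48,.02,.30,95.4)"
```

```text
t [ 0.4636 -0.3738 -0.0688] r [-1.1000e-03 -9.0000e-04 -1.3582e+00] rows>=14.4 cur [ 0.1509 -0.4763  0.2307] clk 0.18
```

Call:
apply_moves(plan=[0.016,-0.013,-0.015,0,0,-0.05,0.046,-0.037,-0.03,0,0,-0.17,0.077,-0.062,-0.045,0,0,-0.29,0.108,-0.087,-0.06,0,0,-0.41,0.139,-0.112,-0.068,0,0,-0.53,0.17,-0.137,-0.068,0,0,-0.65,0.2,-0.162,-0.068,0,0,-0.77,0.231,-0.187,-0.068,0,0,-0.89,0.262,-0.212,-0.068,0,0,-1.01,0.293,-0.237,-0.068,0,0,-1.13,0.324,-0.262,-0.068,0,0,-1.24,0.355,-0.287,-0.068,0,0,-1.3], grip=0.05)

```text
clock: 1.18
eef_pos: [0.4033, -0.0939, 0.2994]
tool_rot: [0.693, 0.721, 0.0, 0.0]
ft_force: [1.1, -0.5, -1.0]
grip_width: 0.0495
```

```bash
python3 -c "
from h import *
go(.48,.02,.30,95.4);print(sensors.get_obs()['joint_pos'])"
```

```text
t [ 0.1107  0.0813 -0.0006] r [ 0.0003  0.0002 -0.0534] rows>=3.3 cur [ 0.4033 -0.0939  0.2994] clk 1.18
[-2.28692399e-01  4.77204893e-02 -4.72872721e-02  1.47540372e+00
 -1.07566940e-04  1.30129009e+00]
```

Call:
apply_moves(plan=[0.035,0.026,0,0,0,-0.02,0.07,0.052,0,0,0,-0.04,0.1,0.074,0,0,0,-0.053,0.111,0.081,0,0,0,-0.053,0.111,0.081,0,0,0,-0.053,0.111,0.081,0,0,0,-0.053])

```text
clock: 1.68
eef_pos: [0.4794, 0.0183, 0.2987]
tool_rot: [0.674, 0.738, -0.001, -0.0]
ft_force: [-0.7, -0.2, -0.6]
grip_width: 0.05
```

```bash
python3 -c "
from h import *
c=snap('wrist','w1');print(c['tool_from_camera'],c['fx'],c['cx'],c['cy']);print(c['pose']);go(.5,.02,.2,95.4)"
```

```text
[[ 9.67295695e-04  9.53908628e-01  3.00095642e-01  7.58761356e-02]
 [ 9.99999528e-01 -9.49258795e-04 -2.05897972e-04  3.31345147e-04]
 [ 8.84605753e-05  3.00095699e-01 -9.53909096e-01 -1.43125335e-01]
 [ 0.00000000e+00  0.00000000e+00  0.00000000e+00  1.00000000e+00]] 307.9223138880232 281.67262045181565 209.39871859241188
[[ 0.99579916 -0.08789997 -0.02564428  0.47308023]
 [ 0.09154319  0.94970328  0.29947208  0.09401175]
 [-0.00196913 -0.3005616   0.95376037  0.44177565]
 [ 0.          0.          0.          1.        ]]
t [0.0007 0.0212 0.0989] r [-0.0015  0.0005 -0.0052] rows>=2.4 cur [0.4791 0.0175 0.299 ] clk 1.73
```

View pics/w1.png

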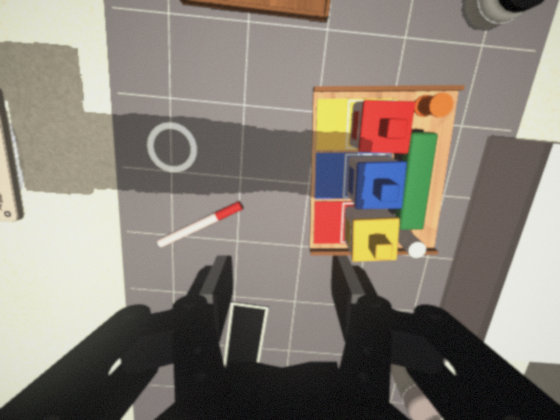

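```bash
python3 - <<'E'
from h import *
crop('w1',300,75,180,190,4,'w1a')
c=load('w1')
for n,p in dict(kr=(.5931,.0907,.113),kb=(.5986,.0211,.113),ky=(.6054,-.0484,.113),st=(.6494,.0248,.062),sp=(.6578,.12,.058),yp=(.5175,.1177,.013),rp=(.5386,-.0875,.013)).items():
    u,v=proj(c,p);print(n,round((u-300)*4,1),round((v-75)*4,1))
E
```

```text
kr 391.5 207.5
kb 359.4 470.2
ky 335.6 702.2
st 467.1 433.0
sp 561.5 117.5
yp 71.1 86.9
rp 57.7 668.1
```

View pics/w1a.png

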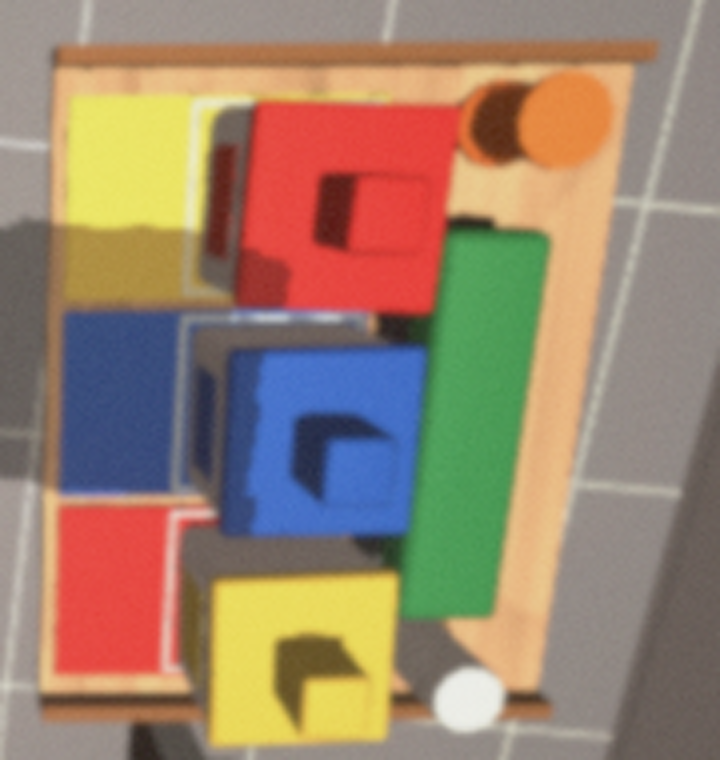

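```bash
python3 -c "
from h import *
go(.593,.0895,.17,95.2);go(.593,.0895,.12,95.2)"
```

```text
t [0.0616 0.1201 0.1287] r [-0.0015  0.0005 -0.0017] rows>=4.5 cur [0.4791 0.0175 0.299 ] clk 1.73
t [0.0617 0.1202 0.1787] r [-0.0015  0.0005 -0.0017] rows>=5.4 cur [0.4791 0.0175 0.299 ] clk 1.73
```

Call:
apply_moves(plan=[0.009,0.018,0.02,0,0,0,0.021,0.04,0.045,0,0,0,0.034,0.065,0.075,0,0,0,0.046,0.09,0.105,0,0,0,0.056,0.11,0.13,-0.001,0.0005,-0.002,0.0617,0.12,0.155,-0.001,0.0005,-0.002,0.0617,0.1202,0.174,-0.001,0.0005,-0.002,0.0617,0.1202,0.1787,-0.001,0.0005,-0.002,0.0617,0.1202,0.1787,-0.001,0.0005,-0.002,0.0617,0.1202,0.1787,-0.001,0.0005,-0.002])

```text
clock: 2.57
eef_pos: [0.5939, 0.0887, 0.1218]
tool_rot: [0.675, 0.738, 0.001, 0.0]
ft_force: [-0.3, -0.5, 0.3]
grip_width: 0.0499
```

```bash
python3 -c "
from h import *
snap('wrist','w2');go(.593,.0895,.083,95.2);snap('top','t2')"
```

```text
t [ 0.0006 -0.0017  0.0396] r [ 0.0037 -0.0006 -0.0015] rows>=1.0 cur [0.5946 0.089  0.1226] clk 2.62
```

View pics/w2.png

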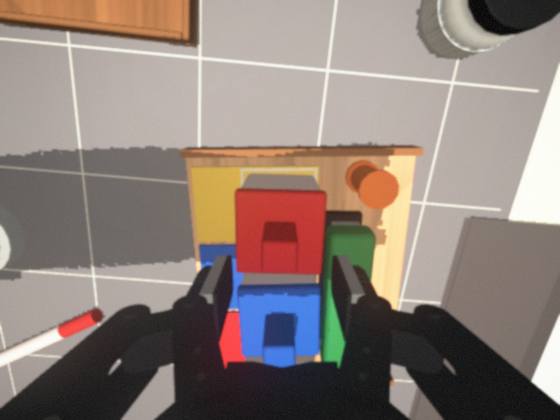

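Call:
apply_moves(plan=[0,-0.001,0.012,0,0,0,0.0005,-0.001,0.028,0.002,0,-0.001,0.0005,-0.001,0.038,0.002,0,-0.001,0.0005,-0.001,0.039,0.002,0,-0.001,0.0005,-0.001,0.039,0.002,0,-0.001])

```text
clock: 3.08
eef_pos: [0.5927, 0.0904, 0.0819]
tool_rot: [0.674, 0.739, -0.0, -0.001]
ft_force: [0.1, 0.4, 1.2]
grip_width: 0.0498
```

Call:
apply_moves(plan=[0,0,0,0,0,0,0,0,0,0,0,0,0,0,0,0,0,0,0,0,0,0,0,0,0,0,0,0,0,0], grip=0.01)

```text
clock: 3.5
eef_pos: [0.5937, 0.0908, 0.0827]
tool_rot: [0.674, 0.739, 0.001, 0.0]
ft_force: [-0.6, 0.3, 4.1]
grip_width: 0.0193
```

```bash
python3 -c "
from h import *
go(.593,.0895,.133,95.2);go(.472,.339,.135,89.5);snap('wrist','w3')"
```

```text
t [-0.0012 -0.0008 -0.0503] r [ 0.0011 -0.0007  0.0014] rows>=1.2 cur [0.5937 0.0908 0.0827] clk 3.5
t [ 0.2584 -0.0983 -0.0522] r [ 0.001  -0.0008  0.1009] rows>=6.7 cur [0.5937 0.0908 0.0827] clk 3.5
```

Call:
apply_moves(plan=[0,0,-0.015,0,0,0,0,0,-0.045,0,0,0,0.01,-0.004,-0.06,0,0,0.01,0.035,-0.013,-0.06,0,0,0.02,0.07,-0.026,-0.06,0,0,0.035,0.107,-0.04,-0.06,0,0,0.05,0.144,-0.055,-0.06,0,0,0.07,0.18,-0.068,-0.06,0,0,0.085,0.215,-0.082,-0.06,0,0,0.1,0.243,-0.092,-0.056,0.001,0,0.1,0.256,-0.097,-0.053,0.001,0,0.1,0.2584,-0.0983,-0.052,0.001,0,0.1])

```text
clock: 4.55
eef_pos: [0.4692, 0.341, 0.1325]
tool_rot: [0.708, 0.706, -0.002, -0.001]
ft_force: [-0.4, 0.5, -1.8]
grip_width: 0.0191
```

```bash
python3 -c "
from h import *
snap('wrist','w4');go(.472,.339,.077,89.5)"
```

```text
t [-0.0006  0.0025  0.0554] r [-0.0041  0.0014  0.0037] rows>=1.3 cur [0.4698 0.3397 0.1325] clk 4.6
```

View pics/w4.png

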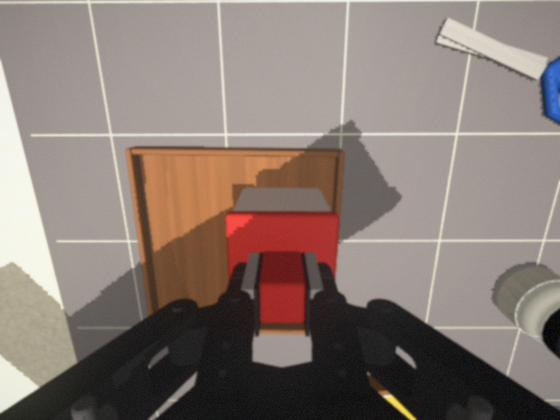

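Call:
apply_moves(plan=[0,0.001,0.015,0,0,0,0,0.002,0.035,-0.002,0,0.002,0,0.002,0.049,-0.002,0,0.002,0,0.002,0.055,-0.002,0,0.002,0,0.002,0.0565,-0.002,0,0.002,0,0.002,0.057,-0.002,0,0.002])

```text
clock: 5.1
eef_pos: [0.4738, 0.3377, 0.0767]
tool_rot: [0.711, 0.703, -0.0, -0.0]
ft_force: [-0.4, 0.6, -1.5]
grip_width: 0.0193
```

```bash
python3 -c "
from h import *
go(.472,.339,.075,89.5);print(sensors.get_obs()['ft_force'])"
```

```text
t [ 0.0013 -0.0018  0.0017] r [-0.0005  0.0004 -0.0029] rows>=0.1 cur [0.4738 0.3377 0.0767] clk 5.1
[-0.43104014  0.57430816 -1.5035007 ]
```

Call:
apply_moves(plan=[0,0,0.001,0,0,0,0,0,0.002,0,0,0,0,0,0.002,0,0,0])

```text
clock: 5.35
eef_pos: [0.4738, 0.339, 0.0756]
tool_rot: [0.711, 0.703, 0.001, 0.0]
ft_force: [-0.6, 0.1, -2.9]
grip_width: 0.0191
```

Call:
apply_moves(plan=[0,0,0,0,0,0,0,0,0,0,0,0,0,0,-0.02,0,0,0,0,0,-0.05,0,0,0], grip=0.05)

```text
clock: 5.68
eef_pos: [0.4713, 0.3375, 0.1226]
tool_rot: [0.711, 0.704, -0.003, -0.001]
ft_force: [-0.2, 0.5, 1.1]
grip_width: 0.0498
```

```bash
python3 -c "
from h import *
go(.599,.021,.125,95.2);go(.599,.021,.083,95.2)"
```

```text
t [-0.3152  0.1308 -0.002 ] r [-0.0056  0.0033 -0.1005] rows>=8.2 cur [0.4713 0.3375 0.1226] clk 5.68
t [-0.3151  0.1311  0.04  ] r [-0.0056  0.0033 -0.1005] rows>=8.2 cur [0.4713 0.3375 0.1226] clk 5.68
```

Call:
apply_moves(plan=[-0.015,0.006,-0.01,0,0,-0.005,-0.045,0.019,-0.01,0,0,-0.015,-0.08,0.033,-0.01,0,0,-0.03,-0.117,0.049,-0.01,0,0,-0.045,-0.154,0.064,-0.01,0,0,-0.06,-0.191,0.079,-0.01,0,0,-0.075,-0.228,0.095,-0.01,0,0,-0.085,-0.264,0.11,-0.008,0,0,-0.1,-0.294,0.122,-0.004,0,0,-0.1,-0.31,0.129,0,0,0,-0.1,-0.315,0.131,0.004,0,0,-0.1,-0.315,0.131,0.004,0,0,-0.1])

```text
clock: 6.68
eef_pos: [0.6011, 0.0212, 0.1201]
tool_rot: [0.676, 0.737, -0.0, -0.0]
ft_force: [-0.2, 0.1, -0.4]
grip_width: 0.0502
```

```bash
python3 -c "
from h import *
import time
go(.599,.021,.083,95.2);c=snap('wrist','w5');go(.599,.021,.083,95.2);snap('top','t5');crop('top0',0,0,10,10,2,'x');crop('t5',90,210,150,130,5,'t5a');go(.599,.021,.083,95.2)
print(proj(c,(.5986,.0211,.113)))"
```

```text
t [ 0.     -0.0021  0.0371] r [-0.0008 -0.0005 -0.0033] rows>=0.9 cur [0.6011 0.0212 0.1201] clk 6.68
t [-0.0014 -0.0018  0.0374] r [-0.0009 -0.001  -0.0015] rows>=0.9 cur [0.6008 0.0225 0.1204] clk 6.73
t [-0.0022 -0.0019  0.0377] r [-0.0005 -0.001  -0.0002] rows>=0.9 cur [0.6007 0.0234 0.1207] clk 6.78
(np.float64(276.3240919986281), np.float64(259.757865675007))
```

View pics/w5.png

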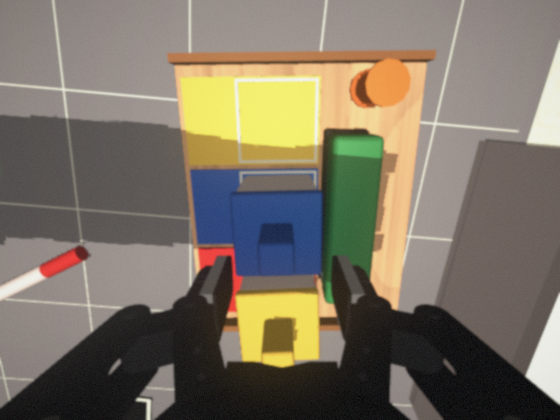

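View pics/t5.png

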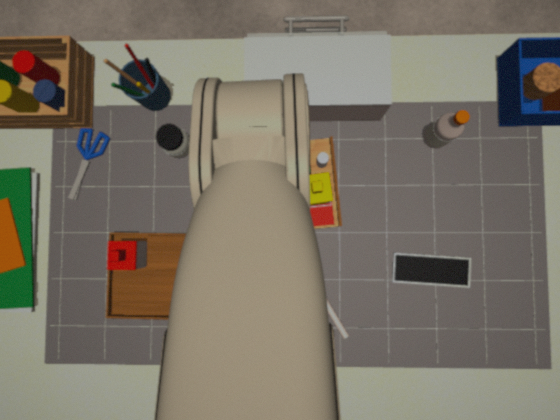

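Call:
apply_moves(plan=[-0.001,-0.001,0.012,0,0,0,-0.002,-0.002,0.026,0,0,0,-0.002,-0.002,0.036,0,0,0,-0.002,-0.002,0.038,0,0,0,-0.002,-0.002,0.038,0,0,0])

```text
clock: 7.2
eef_pos: [0.5983, 0.0216, 0.082]
tool_rot: [0.674, 0.739, -0.001, -0.001]
ft_force: [0.7, -0.4, -0.6]
grip_width: 0.0499
```

Call:
apply_moves(plan=[0,0,0,0,0,0,0,0,0,0,0,0,0,0,0,0,0,0,0,0,0,0,0,0], grip=0.01)

```text
clock: 7.53
eef_pos: [0.5997, 0.0206, 0.0836]
tool_rot: [0.675, 0.738, 0.001, 0.0]
ft_force: [-1.4, 0.2, 1.7]
grip_width: 0.019
```

```bash
python3 -c "
from h import *
go(.388,.255,.135,89.5);go(.388,.255,.075,89.5)"
```

```text
t [ 0.2525 -0.1897 -0.0515] r [ 0.0013 -0.0009  0.0989] rows>=7.7 cur [0.5997 0.0206 0.0836] clk 7.53
t [ 0.2525 -0.1898  0.0085] r [ 0.0013 -0.0009  0.0989] rows>=7.6 cur [0.5997 0.0206 0.0836] clk 7.53
```

Call:
apply_moves(plan=[0,0,-0.015,0,0,0,0,0,-0.045,0,0,0,0.01,-0.007,-0.062,0,0,0.01,0.034,-0.026,-0.062,0,0,0.02,0.064,-0.048,-0.062,0,0,0.035,0.095,-0.071,-0.062,0,0,0.05,0.126,-0.094,-0.062,0,0,0.065,0.157,-0.118,-0.062,0,0,0.08,0.188,-0.141,-0.06,0,0,0.095,0.219,-0.164,-0.056,0,0,0.099,0.243,-0.182,-0.052,0,0,0.099,0.2525,-0.1897,-0.05,0,0,0.099])

```text
clock: 8.53
eef_pos: [0.3845, 0.2568, 0.1324]
tool_rot: [0.709, 0.705, -0.0, -0.001]
ft_force: [-0.6, -0.1, -3.0]
grip_width: 0.0187
```

Call:
apply_moves(plan=[0,0,0.01,0,0,0,0,0,0.03,0,0,0,0,0,0.045,0,0,0,0,0,0.053,0,0,0,0,0,0.056,0,0,0,0,0,0.056,0,0,0])

```text
clock: 9.03
eef_pos: [0.3873, 0.2544, 0.0766]
tool_rot: [0.71, 0.704, -0.001, -0.0]
ft_force: [0.5, -0.9, -2.4]
grip_width: 0.0192
```

```bash
python3 -c "
from h import *
snap('wrist','w6');go(.388,.255,.075,89.5)"
```

```text
t [0.0003 0.0001 0.0021] r [ 0.0001 -0.0004 -0.0007] rows>=0.0 cur [0.3879 0.2547 0.0771] clk 9.08
```

View pics/w6.png

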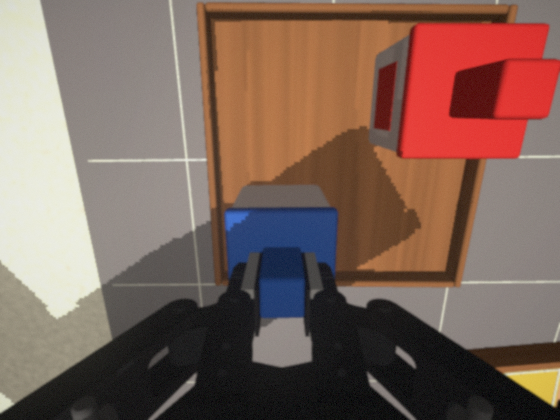

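Call:
apply_moves(plan=[0,0,0.001,0,0,0,0,0,0.002,0,0,0,0,0,0.002,0,0,0])

```text
clock: 9.33
eef_pos: [0.3884, 0.2552, 0.0755]
tool_rot: [0.71, 0.704, 0.001, 0.0]
ft_force: [0.4, 0.8, 0.2]
grip_width: 0.019
```

Call:
apply_moves(plan=[0,0,0,0,0,0,0,0,0,0,0,0,0,0,-0.02,0,0,0,0,0,-0.05,0,0,0,0,0,-0.05,0,0,0], grip=0.05)

```text
clock: 9.75
eef_pos: [0.3906, 0.2567, 0.1296]
tool_rot: [0.71, 0.704, 0.004, 0.001]
ft_force: [1.5, 2.4, 0.1]
grip_width: 0.0498
```

```bash
python3 -c "
from h import *
go(.6055,-.0485,.125,95.2)"
```

```text
t [-0.3033  0.2176  0.0046] r [ 0.0075 -0.0049 -0.0998] rows>=9.0 cur [0.3906 0.2567 0.1296] clk 9.75
```

Call:
apply_moves(plan=[-0.015,0.011,-0.01,0,0,-0.005,-0.043,0.031,-0.01,0,0,-0.015,-0.076,0.054,-0.01,0,0,-0.03,-0.109,0.078,-0.01,0,0,-0.045,-0.142,0.102,-0.01,0,0,-0.06,-0.175,0.126,-0.01,0,0,-0.075,-0.208,0.149,-0.01,0,0,-0.085,-0.241,0.173,-0.008,0,0,-0.1,-0.272,0.195,-0.004,0,0,-0.1,-0.293,0.21,0,0,0,-0.1,-0.301,0.217,0,0,0,-0.1,-0.301,0.2172,0,0,0,-0.1])

```text
clock: 10.75
eef_pos: [0.6032, -0.0504, 0.124]
tool_rot: [0.675, 0.737, 0.0, 0.0]
ft_force: [0.6, 0.5, -0.2]
grip_width: 0.0499
```

Call:
apply_moves(plan=[0,0,0,0,0,0])

```text
clock: 10.83
eef_pos: [0.6018, -0.0479, 0.1244]
tool_rot: [0.674, 0.738, 0.0, -0.001]
ft_force: [-0.1, 1.2, 0.3]
grip_width: 0.0501
```

```bash
python3 -c "
from h import *
c=snap('wrist','w7');go(.6055,-.0485,.083,95.2)
print(proj(c,(.605,-.0485,.113)))"
```

```text
t [-0.0018  0.0039  0.0416] r [-0.0009 -0.0011  0.001 ] rows>=1.0 cur [ 0.6015 -0.0471  0.1246] clk 10.88
(np.float64(286.65829577736946), np.float64(257.90631888808537))
```

View pics/w7.png

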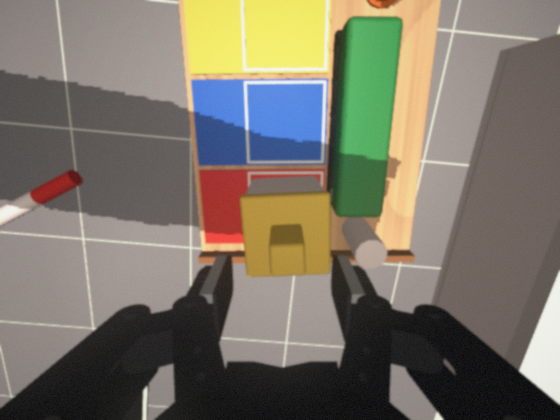

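Call:
apply_moves(plan=[-0.0005,0.002,0.012,0,0,0,-0.0015,0.004,0.028,0,0,0,-0.0015,0.004,0.039,0,0,0,-0.0015,0.004,0.041,0,0,0,-0.0015,0.004,0.041,0,0,0])

```text
clock: 11.3
eef_pos: [0.6047, -0.0482, 0.0822]
tool_rot: [0.674, 0.739, -0.001, -0.002]
ft_force: [-0.3, -0.7, 0.0]
grip_width: 0.0499
```

Call:
apply_moves(plan=[0,0,0,0,0,0,0,0,0,0,0,0,0,0,0,0,0,0,0,0,0,0,0,0], grip=0.01)

```text
clock: 11.63
eef_pos: [0.6067, -0.0492, 0.0846]
tool_rot: [0.674, 0.739, 0.001, 0.0]
ft_force: [0.5, 0.6, 1.0]
grip_width: 0.0188
```

```bash
python3 -c "
from h import *
go(.472,.255,.135,89.5);go(.472,.255,.075,89.5)"
```

```text
t [ 0.3152 -0.1064 -0.0505] r [ 0.0014 -0.0004  0.0997] rows>=8.1 cur [ 0.6067 -0.0492  0.0846] clk 11.63
t [ 0.3152 -0.1065  0.0095] r [ 0.0014 -0.0004  0.0997] rows>=8.0 cur [ 0.6067 -0.0492  0.0846] clk 11.63
```

Call:
apply_moves(plan=[0,0,-0.015,0,0,0,0,0,-0.045,0,0,0,0.012,-0.004,-0.062,0,0,0.01,0.04,-0.013,-0.062,0,0,0.02,0.078,-0.026,-0.062,0,0,0.035,0.117,-0.039,-0.062,0,0,0.05,0.156,-0.053,-0.062,0,0,0.065,0.195,-0.066,-0.062,0,0,0.08,0.234,-0.079,-0.06,0,0,0.095,0.272,-0.092,-0.056,0,0,0.1,0.302,-0.102,-0.052,0,0,0.1,0.315,-0.1064,-0.05,0,0,0.1])

```text
clock: 12.63
eef_pos: [0.4694, 0.2582, 0.1335]
tool_rot: [0.709, 0.705, 0.0, -0.001]
ft_force: [0.7, 0.0, -1.7]
grip_width: 0.0192
```

Call:
apply_moves(plan=[0,0,0.005,0,0,0,0,0,0.025,0,0,0,0,0,0.043,0,0,0,0,0,0.053,0,0,0,0,0,0.056,0,0,0,0,0,0.057,0,0,0])

```text
clock: 13.13
eef_pos: [0.4714, 0.2537, 0.0766]
tool_rot: [0.711, 0.704, -0.001, -0.0]
ft_force: [0.2, -0.9, 0.6]
grip_width: 0.0189
```

```bash
python3 -c "
from h import *
snap('wrist','w8');go(.472,.255,.075,89.5)"
```

```text
t [0.0011 0.0001 0.0018] r [-0.0004  0.0001 -0.0015] rows>=0.1 cur [0.4719 0.2539 0.0768] clk 13.18
```

View pics/w8.png

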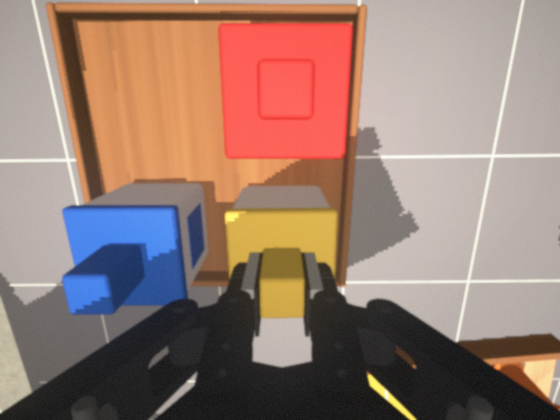

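Red sits upright at (286, 90), blue and yellow stand clear of each other in the tray. Release yellow, go to the stapler.

Call:
apply_moves(plan=[0,0,0.001,0,0,0,0,0,0.0015,0,0,0,0,0,0.0015,0,0,0])

```text
clock: 13.43
eef_pos: [0.4724, 0.2544, 0.0765]
tool_rot: [0.711, 0.704, 0.001, 0.0]
ft_force: [-2.6, -1.7, 5.4]
grip_width: 0.019
```

Call:
apply_moves(plan=[0,0,0,0,0,0,0,0,0,0,0,0,0,0,-0.02,0,0,0,0,0,-0.05,0,0,0,0,0,-0.08,0,0,0,0,0,-0.09,0,0,0,0,0,-0.09,0,0,0], grip=0.05)

```text
clock: 14.02
eef_pos: [0.4741, 0.2561, 0.1688]
tool_rot: [0.71, 0.704, 0.004, 0.001]
ft_force: [-0.5, 0.3, -0.1]
grip_width: 0.0501
```

```bash
python3 -c "
from h import *
go(.60,-.02,.20,95.2)"
```

```text
t [-0.2748  0.1286 -0.0315] r [ 0.0071 -0.0039 -0.0997] rows>=7.3 cur [0.4741 0.2561 0.1688] clk 14.02
```

Call:
apply_moves(plan=[-0.014,0.006,-0.01,0,0,-0.005,-0.042,0.019,-0.02,0,0,-0.015,-0.078,0.036,-0.03,0,0,-0.03,-0.115,0.053,-0.035,0,0,-0.045,-0.152,0.07,-0.035,0,0,-0.06,-0.188,0.088,-0.035,0,0,-0.224,0.225,0.105,-0.035,0,0,-0.085], grip=0.06)

```text
clock: 14.6
eef_pos: [0.5635, 0.0879, 0.1983]
tool_rot: [0.684, 0.729, -0.003, 0.003]
ft_force: [1.4, -1.6, -0.1]
grip_width: 0.0601
```

Call:
apply_moves(plan=[0,0,0,0,0,0,0,0,0,0,0,0])

```text
clock: 14.77
eef_pos: [0.5593, 0.1078, 0.1979]
tool_rot: [0.681, 0.732, -0.001, -0.001]
ft_force: [-1.1, 0.5, -0.9]
grip_width: 0.0599
```

```bash
python3 -c "
from h import *
go(.60,-.02,.20,95.2)"
```

```text
t [-0.1304  0.0312 -0.0022] r [-0.003  -0.0003 -0.0179] rows>=3.2 cur [0.5593 0.1078 0.1979] clk 14.77
```

Call:
apply_moves(plan=[-0.02,0.005,0,0,0,0,-0.055,0.013,0,0,0,-0.01,-0.092,0.022,0,0,0,-0.018,-0.12,0.029,0,0,0,-0.018,-0.13,0.031,0,0,0,-0.018,-0.13,0.031,0,0,0,-0.018,-0.13,0.031,0,0,0,-0.018])

```text
clock: 15.35
eef_pos: [0.5993, -0.017, 0.1991]
tool_rot: [0.673, 0.74, -0.0, -0.001]
ft_force: [0.1, -0.1, -0.4]
grip_width: 0.0603
```

```bash
python3 -c "
from h import *
c=snap('wrist','w9');go(.60,-.02,.20,95.2)"
```

```text
t [-0.0038  0.0004 -0.0006] r [-0.0016 -0.0012  0.0048] rows>=0.1 cur [ 0.5993 -0.0163  0.1994] clk 15.4
```

View pics/w9.png

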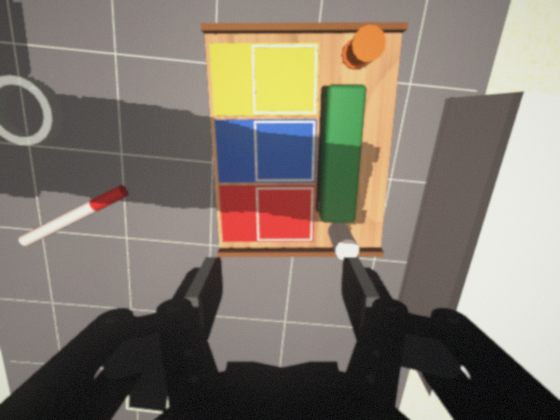

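```bash
python3 - <<'E'
from h import *
crop('w9',200,25,120,120,6,'w9a');crop('w9',200,110,120,150,5,'w9b');crop('w9',300,20,110,250,3,'w9c')
snap('wrist','w9x')
E
```

View pics/w9a.png

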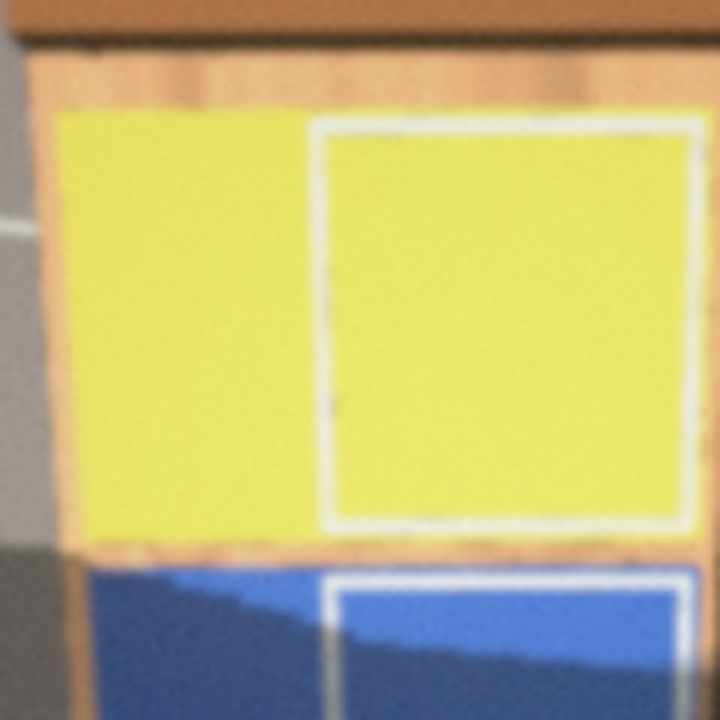

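View pics/w9b.png

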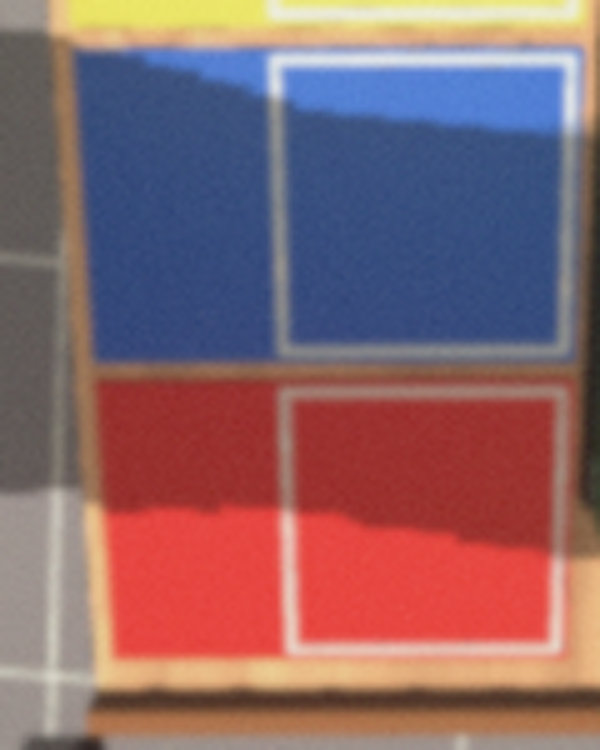

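View pics/w9c.png

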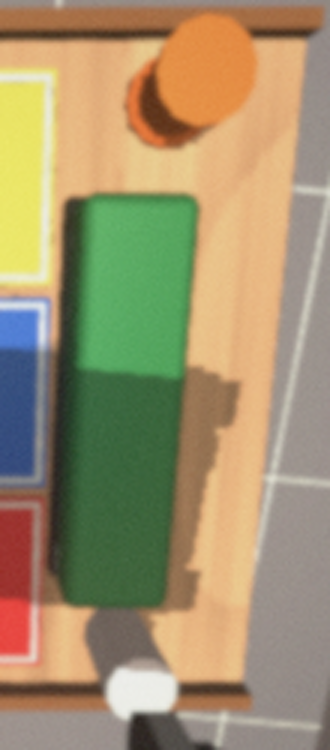

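```bash
cat >> h.py <<'E'
def q(c,x0,y0,s,pts,z): return np.array([ray(c,x0+(a+.5)/s-.5,y0+(b+.5)/s-.5,z) for a,b in pts])
def rep(n,P):
    e=np.array([np.linalg.norm(P[i]-P[i-1]) for i in range(len(P))])
    a=[np.degrees(np.arctan2(*(P[i]-P[i-1])[1::-1])).round(1) for i in range(len(P))]
    print(n,P.mean(0)[:2].round(4),'edges',e.round(4),'ang',a)
E
python3 - <<'E'
from h import *
c=load('w9');x=load('w9x');print(c['pose'][:3,3],x['pose'][:3,3],R.from_matrix(c['pose'][:3,:3]).as_rotvec()-R.from_matrix(x['pose'][:3,:3]).as_rotvec())
for c in (c,x):
  rep('Y',q(c,200,25,6,[(318,127),(697,127),(688,525),(330,525)],.013))
  rep('B',q(c,200,110,5,[(275,62),(571,60),(564,350),(283,350)],.013))
  rep('R',q(c,200,110,5,[(287,392),(563,392),(555,648),(292,647)],.013))
  rep('st',q(c,300,20,3,[(87,197),(196,199),(163,605),(67,605)],.062))
  rep('sp',q(c,300,20,3,[(206,69)],.058))
  rep('gl',q(c,300,20,3,[(142,688)],.065))
E
```

```text
[0.5928026  0.05844594 0.34234208] [0.59262373 0.05913715 0.34265296] [ 3.63619430e-05  5.52514963e-04 -1.14786368e-03]
Y [0.5917 0.0897] edges [0.0608 0.0607 0.0608 0.0608] ang [np.float64(95.8), np.float64(5.4), np.float64(-84.1), np.float64(-174.5)]
B [0.5985 0.0199] edges [0.0603 0.0609 0.0607 0.0611] ang [np.float64(95.6), np.float64(5.8), np.float64(-84.2), np.float64(-174.5)]
R [ 0.6056 -0.0497] edges [0.0605 0.0605 0.0607 0.0608] ang [np.float64(95.2), np.float64(5.5), np.float64(-84.6), np.float64(-174.7)]
st [0.6505 0.0249] edges [0.1222 0.0308 0.1216 0.0309] ang [np.float64(95.1), np.float64(4.5), np.float64(-84.9), np.float64(-174.5)]
sp [0.6583 0.1204] edges [0.] ang [np.float64(0.0)]
gl [ 0.6683 -0.0625] edges [0.] ang [np.float64(0.0)]
Y [0.5916 0.0904] edges [0.0608 0.0607 0.0608 0.0609] ang [np.float64(95.8), np.float64(5.5), np.float64(-84.0), np.float64(-174.5)]
B [0.5985 0.0205] edges [0.0604 0.061  0.0607 0.0612] ang [np.float64(95.7), np.float64(5.9), np.float64(-84.1), np.float64(-174.4)]
R [ 0.6057 -0.0491] edges [0.0605 0.0606 0.0607 0.0608] ang [np.float64(95.3), np.float64(5.6), np.float64(-84.5), np.float64(-174.7)]
st [0.6505 0.0256] edges [0.1223 0.0308 0.1218 0.0309] ang [np.float64(95.1), np.float64(4.5), np.float64(-84.8), np.float64(-174.4)]
sp [0.6582 0.1212] edges [0.] ang [np.float64(0.0)]
gl [ 0.6685 -0.0619] edges [0.] ang [np.float64(0.0)]
```

```bash
python3 -c "
from h import *
go(.6505,.0252,.10,95.1)"
```

```text
t [0.0359 0.055  0.0997] r [-0.0012 -0.001   0.0072] rows>=2.9 cur [ 0.5994 -0.0159  0.1997] clk 15.45
```

Call:
apply_moves(plan=[0.008,0.012,0.015,0,0,0,0.02,0.032,0.04,0,0,0.004,0.03,0.048,0.068,0,0,0.006,0.036,0.055,0.09,0,0,0.006,0.036,0.055,0.099,0,0,0.006,0.036,0.055,0.0997,0,0,0.006,0.036,0.055,0.0997,0,0,0.006,0.036,0.055,0.0997,0,0,0.006])

```text
clock: 16.12
eef_pos: [0.6519, 0.0235, 0.1025]
tool_rot: [0.675, 0.738, 0.001, 0.001]
ft_force: [0.6, 1.1, 1.8]
grip_width: 0.0601
```

```bash
python3 -c "
from h import *
c=snap('wrist','w10');go(.6505,.0252,.03,95.1)"
```

```text
t [ 0.0021 -0.0018  0.0729] r [ 0.0034 -0.0001 -0.0011] rows>=1.7 cur [0.6522 0.0233 0.1029] clk 16.17
```

View pics/w10.png

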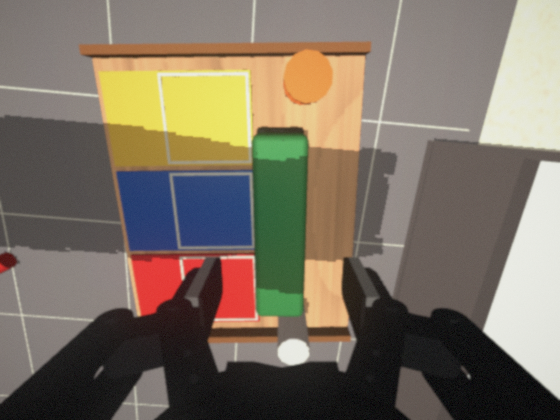

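Call:
apply_moves(plan=[0.0005,-0.0005,0.012,0,0,0,0.002,-0.001,0.035,0.002,0,0,0.002,-0.0015,0.055,0.002,0,0,0.002,-0.0015,0.068,0.002,0,0,0.002,-0.0015,0.072,0.002,0,0,0.002,-0.0015,0.072,0.002,0,0])

```text
clock: 16.67
eef_pos: [0.6494, 0.0248, 0.0288]
tool_rot: [0.676, 0.737, -0.001, -0.001]
ft_force: [0.4, -0.4, 0.2]
grip_width: 0.0596
```

Call:
apply_moves(plan=[0,0,0,0,0,0,0,0,0,0,0,0,0,0,0,0,0,0,0,0,0,0,0,0,0,0,0,0,0,0], grip=0.02)

```text
clock: 17.08
eef_pos: [0.6513, 0.0252, 0.0308]
tool_rot: [0.675, 0.737, 0.001, 0.001]
ft_force: [-0.5, -0.4, 6.4]
grip_width: 0.0333
```

```bash
python3 -c "
from h import *
go(.6505,.0252,.11,95.1);go(.4416,-.2914,.11,86.4)"
```

```text
t [ 0.0001 -0.0006 -0.0792] r [ 0.0019  0.0001 -0.0012] rows>=1.9 cur [0.6513 0.0252 0.0308] clk 17.08
t [-0.297  -0.2365 -0.0796] r [ 2.000e-03 -1.000e-04  1.507e-01] rows>=9.3 cur [0.6513 0.0252 0.0308] clk 17.08
```

Call:
apply_moves(plan=[0,0,-0.012,0,0,0,0,0,-0.035,0,0,0,0,0,-0.065,0,0,0,0,0,-0.085,0,0,0,-0.015,-0.012,-0.09,0,0,0.01,-0.042,-0.033,-0.09,0,0,0.02,-0.072,-0.057,-0.09,0,0,0.035,-0.103,-0.082,-0.09,0,0,0.05,-0.134,-0.107,-0.09,0,0,0.065,-0.165,-0.131,-0.09,0,0,0.08,-0.196,-0.156,-0.09,0,0,0.1,-0.225,-0.179,-0.09,0,0,0.115])

```text
clock: 18.08
eef_pos: [0.4895, -0.2159, 0.1191]
tool_rot: [0.717, 0.697, -0.001, -0.001]
ft_force: [0.1, -0.9, -3.9]
grip_width: 0.033
```

Call:
apply_moves(plan=[-0.022,-0.016,0,0,0,0.015,-0.04,-0.028,0,0,0,0.03,-0.04,-0.028,0,0,0,0.036,-0.04,-0.028,0,0,0,0.036,-0.04,-0.028,0,0,0,0.036])

```text
clock: 18.5
eef_pos: [0.4624, -0.2536, 0.1191]
tool_rot: [0.729, 0.684, -0.0, -0.001]
ft_force: [-0.2, -0.4, -3.1]
grip_width: 0.0333
```

```bash
python3 -c "
from h import *
snap('wrist','w11');go(.4416,-.2914,.11,86.4)"
```

```text
t [-0.0394 -0.0187  0.009 ] r [-0.0018 -0.0004  0.0008] rows>=1.1 cur [ 0.4627 -0.2533  0.119 ] clk 18.55
```

View pics/w11.png

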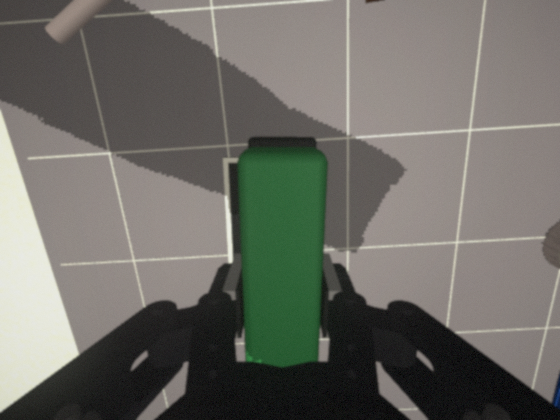

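Call:
apply_moves(plan=[-0.02,0,-0.01,0,0,0,-0.055,0,-0.03,0,0,0,-0.09,0,-0.05,0,0,0,-0.125,0,-0.06,0,0,0,-0.15,0,-0.06,0,0,0,-0.16,0,-0.06,0,0,0,-0.16,0,-0.06,0,0,0,-0.16,0,-0.06,0,0,0])

```text
clock: 19.22
eef_pos: [0.4526, -0.4122, 0.1778]
tool_rot: [0.729, 0.685, -0.0, -0.002]
ft_force: [0.5, 0.7, -1.8]
grip_width: 0.0338
```

```bash
python3 -c "
from h import *
snap('wrist','w12');go(.4416,-.2914,.11,86.4);crop('w12',160,60,210,180,4,'w12a')"
```

```text
t [ 0.1192 -0.0181  0.0682] r [-0.0037 -0.0023  0.0016] rows>=3.3 cur [ 0.4526 -0.4116  0.1779] clk 19.27
```

View pics/w12.png

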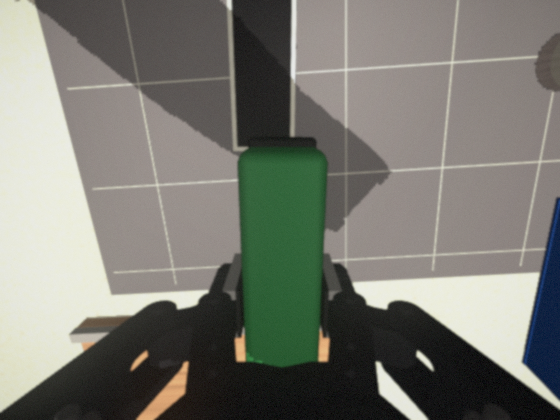

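```bash
python3 -c "
from h import *
crop('w12',215,0,100,165,4.5,'w12a')"
```

```text
(no output)
```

View pics/w12a.png

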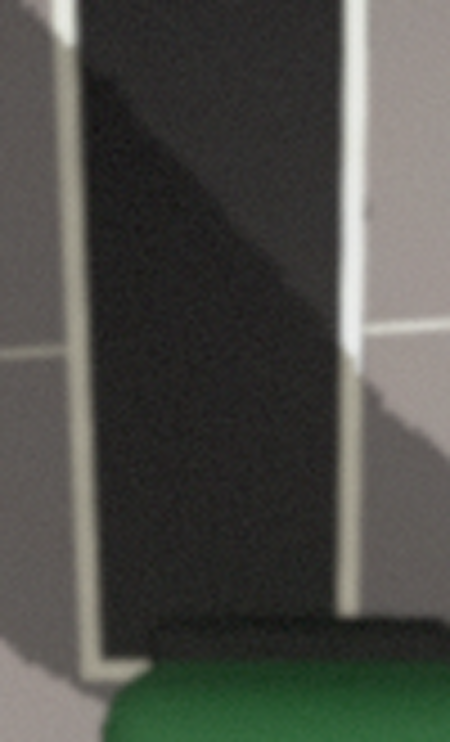

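```bash
python3 - <<'E'
from h import *
c=load('w12')
P=q(c,215,0,4.5,[(54,20),(83,681),(368,20),(357,610)],.003);print(P)
for a,b in((0,1),(2,3)):
    d=P[a]-P[b];print(np.degrees(np.arctan2(d[1],d[0])))
y=np.radians(86.3);ax=np.array([np.cos(y),np.sin(y),0]);ex=np.array([np.sin(y),-np.cos(y),0])
print('centre',P[1]+ax*.08+ex*.031)
print('width',(P[3]-P[1])@ex,(P[2]-P[0])@ex)
# predicted pixel in crop of dock corners per top estimate
E
```

```text
[[ 0.41353832 -0.24046989  0.003     ]
 [ 0.40523014 -0.3704213   0.003     ]
 [ 0.47595489 -0.24435828  0.003     ]
 [ 0.46813274 -0.3585127   0.003     ]]
86.34189205047174
86.08007374156071
centre [ 0.44132811 -0.29258855  0.003     ]
width 0.06200299674302276 0.06253740621341822
```

Call:
apply_moves(plan=[0.02,-0.003,0.01,0,0,0,0.055,-0.008,0.025,0,0,0,0.09,-0.014,0.045,0,0,0,0.11,-0.017,0.06,0,0,0,0.1185,-0.018,0.067,-0.003,-0.001,0.002,0.1185,-0.018,0.068,-0.003,-0.001,0.002,0.1185,-0.018,0.068,-0.003,-0.001,0.002,0.1185,-0.018,0.068,-0.003,-0.001,0.002,0.1185,-0.018,0.068,-0.003,-0.001,0.002])

```text
clock: 20.02
eef_pos: [0.4428, -0.295, 0.112]
tool_rot: [0.73, 0.684, 0.0, 0.002]
ft_force: [-0.0, -0.7, -2.3]
grip_width: 0.033
```

```bash
python3 -c "
from h import *
go(.4414,-.292,.024,86.3);snap('top','t13');go(.4414,-.292,.024,86.3)"
```

```text
t [ 0.0031 -0.0019  0.088 ] r [ 0.0031  0.0024 -0.0005] rows>=2.1 cur [ 0.4428 -0.295   0.112 ] clk 20.02
t [ 0.0033 -0.0017  0.0878] r [ 0.0029  0.0022 -0.001 ] rows>=2.1 cur [ 0.4426 -0.2952  0.1119] clk 20.07
```

Call:
apply_moves(plan=[0.001,-0.001,0.015,0,0,0,0.003,-0.0015,0.04,0.002,0.001,0,0.003,-0.0015,0.06,0.002,0.001,0,0.003,-0.0015,0.076,0.002,0.001,0,0.003,-0.0015,0.082,0.002,0.001,0,0.003,-0.0015,0.0845,0.002,0.001,0,0.003,-0.0015,0.0845,0.002,0.001,0])

```text
clock: 20.65
eef_pos: [0.4407, -0.2917, 0.0265]
tool_rot: [0.73, 0.683, -0.0, -0.0]
ft_force: [-0.9, -0.3, -2.4]
grip_width: 0.0332
```

```bash
python3 -c "
from h import *
go(.4414,-.292,.023,86.3);snap('wrist','w14');go(.4414,-.292,.023,86.3)"
```

```text
t [-0.0002  0.0007  0.0035] r [-0.0009  0.     -0.0012] rows>=0.1 cur [ 0.4407 -0.2917  0.0265] clk 20.65
t [-0.      0.0003  0.0041] r [ 0.0003  0.0007 -0.001 ] rows>=0.1 cur [ 0.4411 -0.2919  0.0271] clk 20.7
```

Call:
apply_moves(plan=[0,0,0.0015,0,0,0,0,0,0.003,0,0,0,0,0,0.0035,0,0,0,0,0,0.0035,0,0,0])

```text
clock: 21.03
eef_pos: [0.4411, -0.2916, 0.0238]
tool_rot: [0.73, 0.684, -0.0, 0.001]
ft_force: [-0.9, -1.2, 0.9]
grip_width: 0.0331
```

```bash
python3 -c "
from h import *
go(.4414,-.292,.023,86.3)"
```

```text
t [-0.0004  0.0003  0.0008] r [ 0.0006  0.001  -0.0005] rows>=0.0 cur [ 0.4411 -0.2916  0.0238] clk 21.03
```

Weight is off the wrist; release and rise.

Call:
apply_moves(plan=[0,0,0,0,0,0,0,0,0,0,0,0,0,0,0,0,0,0,0,0,-0.02,0,0,0,0,0,-0.055,0,0,0,-0.025,0,-0.09,0,0,0,-0.06,0,-0.11,0,0,0,-0.09,0,-0.12,0,0,0,-0.1,0,-0.12,0,0,0,-0.1,0,-0.12,0,0,0], grip=0.06)

```text
clock: 21.87
eef_pos: [0.4342, -0.3938, 0.1437]
tool_rot: [0.731, 0.683, -0.0, 0.001]
ft_force: [-0.4, -0.2, -0.5]
grip_width: 0.0597
```

```bash
python3 -c "
from h import *
snap('wrist','w15');snap('top','t15');go(.4414,-.292,.023,86.3);crop('t15',380,240,100,60,7,'t15a')"
```

```text
t [0.0982 0.0019 0.119 ] r [-0.0027 -0.0021 -0.0011] rows>=3.7 cur [ 0.4334 -0.3901  0.1418] clk 21.97
```

View pics/w15.png

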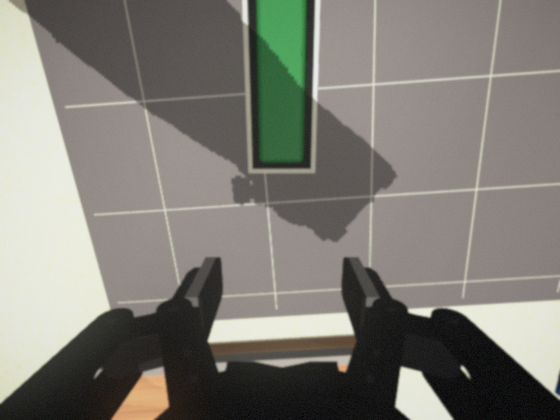

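View pics/t15.png

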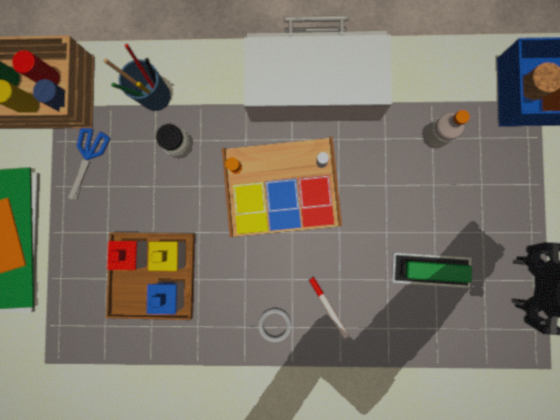

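```bash
python3 -c "
from h import *
crop('t15',98,225,105,100,7,'t15b')"
```

```text
(no output)
```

View pics/t15a.png

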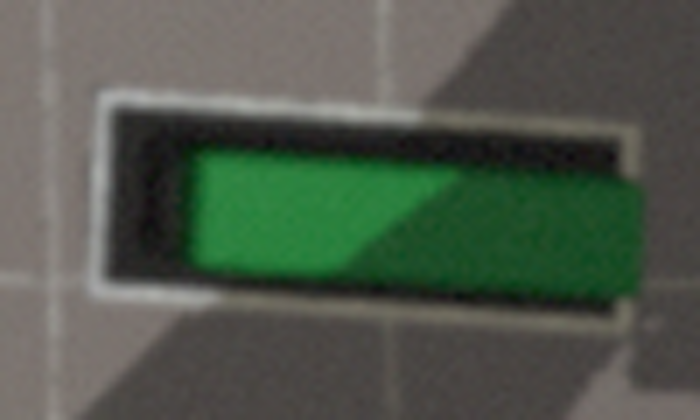

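View pics/t15b.png

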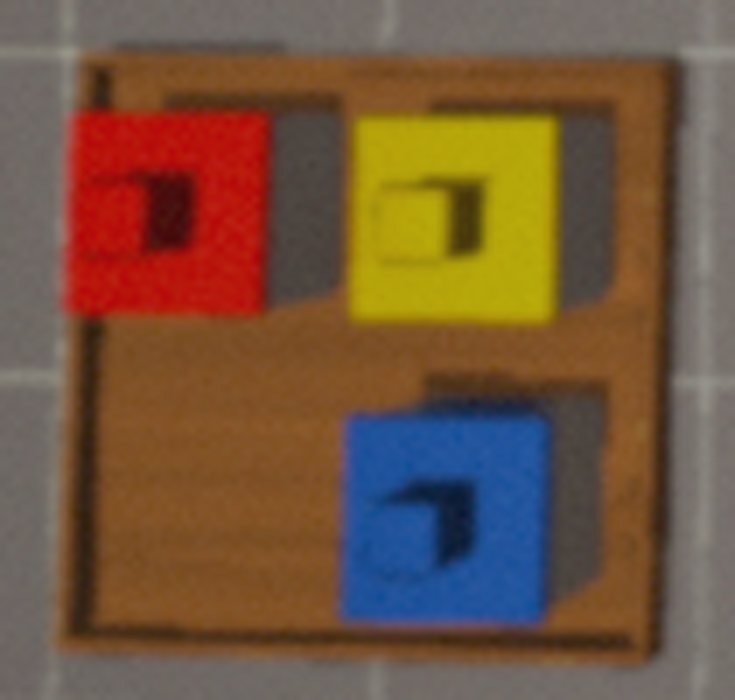

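```bash
python3 - <<'E'
from h import *
c=load('t15')
rep('st',q(c,380,240,7,[(193,150),(640,180),(637,297),(189,272)],.055))
rep('dock',q(c,380,240,7,[(97,90),(640,124),(631,335),(90,296)],.003))
b=(98,225,7)
rep('lr',q(c,*b,[(71,112),(270,113),(267,314),(65,312)],.071))
rep('ly',q(c,*b,[(351,115),(558,115),(556,323),(349,322)],.071))
rep('lb',q(c,*b,[(345,414),(550,412),(546,622),(340,622)],.071))
print(q(c,*b,[(109,218),(410,223),(402,540)],.105))
E
```

```text
st [ 0.4419 -0.2889] edges [0.0341 0.124  0.0325 0.1239] ang [np.float64(-2.9), np.float64(-93.7), np.float64(177.0), np.float64(87.1)]
dock [ 0.4416 -0.2914] edges [0.0614 0.1605 0.0625 0.1593] ang [np.float64(-2.8), np.float64(-93.5), np.float64(176.0), np.float64(86.1)]
lr [0.4738 0.3369] edges [0.0565 0.0574 0.0566 0.058 ] ang [np.float64(-0.1), np.float64(-90.2), np.float64(-179.5), np.float64(89.7)]
ly [0.4723 0.255 ] edges [0.0583 0.0593 0.0584 0.059 ] ang [np.float64(0.7), np.float64(-89.9), np.float64(-179.6), np.float64(89.9)]
lb [0.3889 0.2558] edges [0.0578 0.0583 0.0582 0.0583] ang [np.float64(-0.2), np.float64(-89.2), np.float64(179.9), np.float64(90.4)]
[[0.47382354 0.33818569 0.105     ]
 [0.47267955 0.25539889 0.105     ]
 [0.38790082 0.25584209 0.105     ]]
```

```bash
python3 -c "
from h import *
crop('w15',235,60,100,120,6,'w15a');crop('w10',230,110,100,80,7,'w10a')"
```

```text
(no output)
```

View pics/w15a.png

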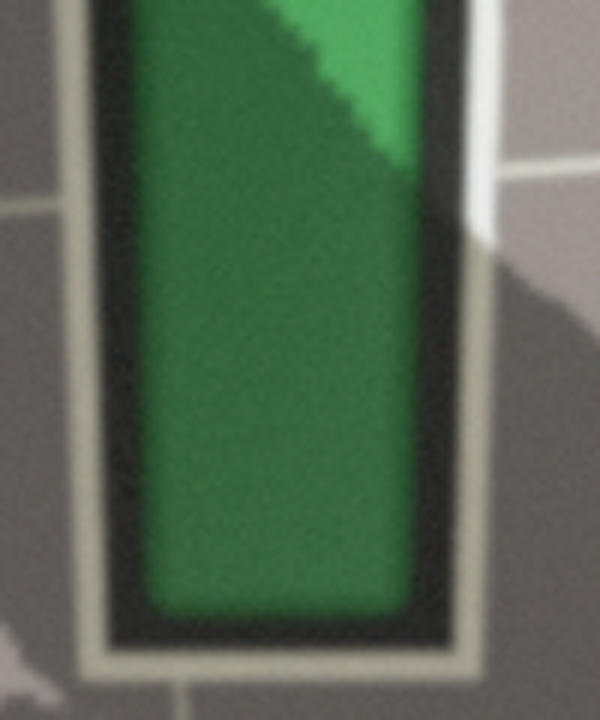

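View pics/w10a.png

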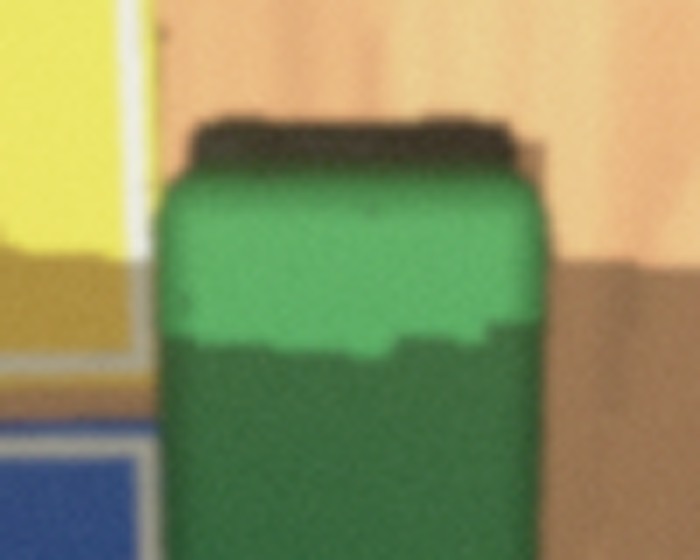

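```bash
python3 - <<'E'
from h import *
c=load('w15')
print(c['pose'][:3,3])
print('dock near',q(c,235,60,6,[(80,682),(483,680)],.003))
print('green near',q(c,235,60,6,[(148,617),(412,617)],.055), q(c,235,60,6,[(148,617),(412,617)],.050))
print('sides',q(c,235,60,6,[(135,100),(425,100)],.055),q(c,235,60,6,[(59,100),(502,100)],.003))
c=load('w10')
print('green far',q(c,230,110,7,[(350,168)],.062),'black far',q(c,230,110,7,[(350,122)],.01),q(c,230,110,7,[(350,122)],.03))
print('bw',q(c,230,110,7,[(192,140),(517,140)],.02))
E
```

```text
[ 0.43975294 -0.31775693  0.28664663]
dock near [[ 0.40500974 -0.3701244   0.003     ]
 [ 0.46745528 -0.3740314   0.003     ]]
green near [[ 0.42071666 -0.35288904  0.055     ]
 [ 0.45376339 -0.35512197  0.055     ]] [[ 0.42030577 -0.35364735  0.05      ]
 [ 0.4540658  -0.35592848  0.05      ]]
sides [[ 0.4245542  -0.29317428  0.055     ]
 [ 0.45802399 -0.29542652  0.055     ]] [[ 0.41040409 -0.28693337  0.003     ]
 [ 0.47300932 -0.29114619  0.003     ]]
green far [[0.64540294 0.08743897 0.062     ]] black far [[0.64506109 0.08885091 0.01      ]] [[0.64506902 0.08972021 0.03      ]]
bw [[0.6292566  0.0860992  0.02      ]
 [0.66209624 0.08903585 0.02      ]]
```

```bash
python3 - <<'E'
from h import *
for n in ('w4','w6','w8'):
    crop(n,220,180,125,150,2,n+'k')
im=np.hstack([cv2.imread('pics/%sk.png'%n) for n in('w4','w6','w8')]);cv2.imwrite('pics/kk.png',im);print(im.shape)
c=load('w8')
T=np.array(c['tool_from_camera']);
def pt(p):
    v=T[:3,:3].T@(np.array(p)-T[:3,3]);return c['cx']+c['fx']*v[0]/-v[2],c['cy']-c['fy']*v[1]/-v[2]
for p in [(.01,.01,-.03),(.01,-.01,-.03),(-.01,.01,-.03),(-.01,-.01,-.03),(.029,.029,.004),(.029,-.029,.004)]: 
    u,v=pt(p);print(p,round((u-220)*2,1),round((v-180)*2,1))
E
```

```text
(300, 750, 3)
(0.01, 0.01, -0.03) 169.3 198.4
(0.01, -0.01, -0.03) 72.8 198.3
(-0.01, 0.01, -0.03) 167.1 280.0
(-0.01, -0.01, -0.03) 75.0 279.9
(0.029, 0.029, 0.004) 237.2 61.3
(0.029, -0.029, 0.004) 5.9 61.1
```

View pics/kk.png

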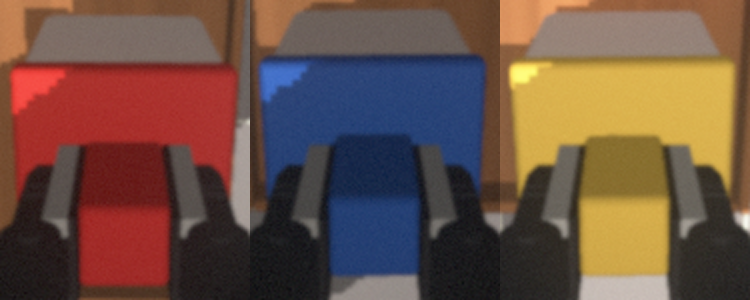

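```bash
python3 -c "
from h import *
go(.473,.337,.16,89.7)"
```

```text
t [ 0.7282 -0.0082 -0.0167] r [-0.0027 -0.0022 -0.0604] rows>=17.5 cur [ 0.4334 -0.3901  0.1418] clk 21.97
```

Call:
apply_moves(plan=[0.02,0,-0.01,0,0,0,0.05,-0.001,-0.02,0,0,0,0.085,-0.001,-0.03,0,0,-0.01,0.122,-0.001,-0.03,0,0,-0.01,0.16,-0.002,-0.03,0,0,-0.015,0.198,-0.002,-0.03,0,0,-0.02,0.236,-0.002,-0.03,0,0,-0.02,0.274,-0.003,-0.03,0,0,-0.02,0.312,-0.003,-0.03,0,0,-0.03,0.35,-0.004,-0.03,0,0,-0.03,0.388,-0.004,-0.03,0,0,-0.035,0.426,-0.005,-0.03,0,0,-0.04], grip=0.05)

```text
clock: 22.97
eef_pos: [0.4546, 0.0375, 0.1719]
tool_rot: [0.715, 0.699, -0.001, -0.001]
ft_force: [1.5, 0.3, -0.4]
grip_width: 0.0502
```

Call:
apply_moves(plan=[0.038,0,0,0,0,0,0.076,-0.001,0,0,0,0,0.114,-0.001,0,0,0,-0.01,0.152,-0.001,0,0,0,-0.01,0.19,-0.002,0,0,0,-0.015,0.228,-0.002,0,0,0,-0.02,0.262,-0.003,0,0,0,-0.02,0.285,-0.003,0,0,0,-0.02,0.298,-0.003,0,0,0,-0.02,0.302,-0.003,0,0,0,-0.02,0.302,-0.003,0,0,0,-0.02,0.302,-0.003,0,0,0,-0.02])

```text
clock: 23.97
eef_pos: [0.4606, 0.3353, 0.1724]
tool_rot: [0.709, 0.705, -0.001, -0.0]
ft_force: [-0.2, -0.3, 0.9]
grip_width: 0.0498
```

```bash
python3 -c "
from h import *
snap('wrist','w16');go(.473,.337,.125,89.7);go(.473,.337,.075,89.7)"
```

```text
t [0.0021 0.0121 0.0477] r [-0.002   0.0011 -0.0009] rows>=1.2 cur [0.461  0.335  0.1727] clk 24.02
t [0.0022 0.0122 0.0977] r [-0.002   0.0011 -0.0009] rows>=2.4 cur [0.461  0.335  0.1727] clk 24.02
```

View pics/w16.png

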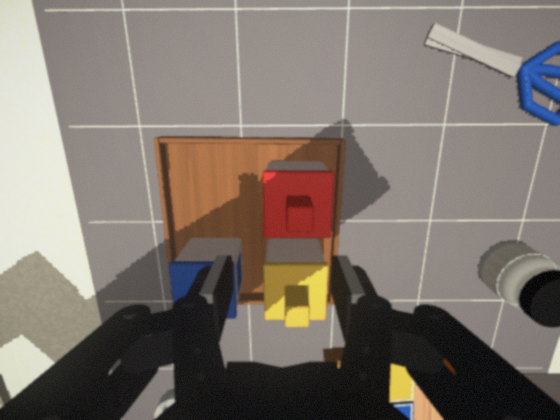

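```bash
python3 -c "
from h import *
c=load('w16');crop('w16',255,150,90,185,4,'w16a')
print([((a-255)*4,(b-150)*4) for a,b in [proj(c,(.473,.337,.105)),proj(c,(.4725,.2553,.105))]])"
```

```text
[(np.float64(173.1632851947511), np.float64(279.08391259354914)), (np.float64(165.78295461855578), np.float64(662.3383242873144))]
```

View pics/w16a.png

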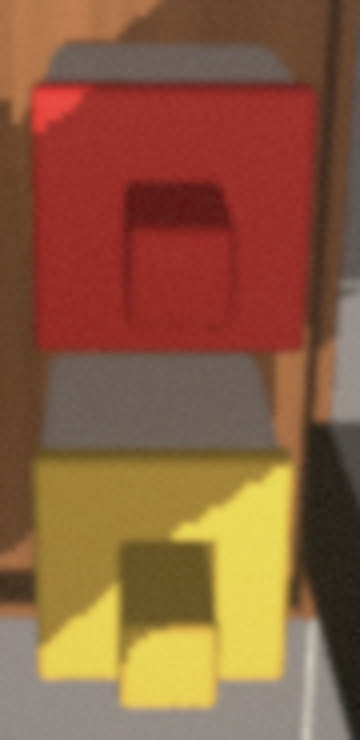

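Call:
apply_moves(plan=[0.001,0.005,0.015,0,0,0,0.002,0.01,0.04,0,0,0,0.0024,0.013,0.06,-0.001,0,-0.001,0.0024,0.013,0.076,-0.001,0,-0.001,0.0024,0.013,0.09,-0.001,0,-0.001,0.0024,0.013,0.0965,-0.001,0,-0.001,0.0024,0.013,0.0968,-0.001,0,-0.001])

```text
clock: 24.6
eef_pos: [0.4735, 0.3366, 0.0746]
tool_rot: [0.709, 0.705, -0.002, -0.0]
ft_force: [-1.1, 0.2, 0.4]
grip_width: 0.0502
```

Call:
apply_moves(plan=[0,0,0,0,0,0,0,0,0,0,0,0,0,0,0,0,0,0,0,0,0,0,0,0,0,0,0,0,0,0], grip=0.01)

```text
clock: 25.02
eef_pos: [0.475, 0.3391, 0.0774]
tool_rot: [0.709, 0.706, 0.001, 0.0]
ft_force: [-1.0, -1.8, 3.8]
grip_width: 0.0188
```

```bash
cat >> h.py <<'E'
def held(n):
    crop(n,220,180,125,150,4,n+'k')
E
python3 -c "
from h import *
snap('wrist','w17');held('w17');go(.473,.337,.2,95.5)
go(.6051,-.049,.2,95.5)"
```

```text
t [-0.002  -0.0017 -0.1226] r [ 0.0021 -0.0009 -0.1   ] rows>=2.9 cur [0.475  0.3392 0.0774] clk 25.07
t [-0.3875  0.1319 -0.1227] r [ 0.0021 -0.0009 -0.1   ] rows>=10.2 cur [0.475  0.3392 0.0774] clk 25.07
```

View pics/w17k.png

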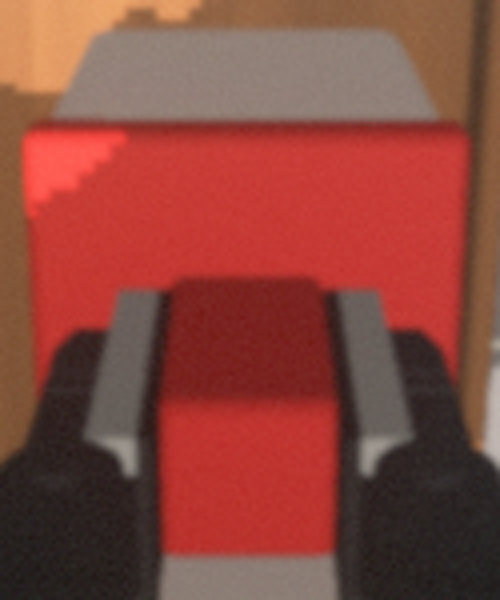

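Call:
apply_moves(plan=[0,0,-0.015,0,0,0,0,0,-0.045,0,0,0,0,0,-0.08,0,0,0,0,0,-0.112,0,0,0,-0.012,0.004,-0.125,0,0,-0.01,-0.04,0.014,-0.125,0,0,-0.02,-0.076,0.026,-0.125,0,0,-0.03,-0.112,0.038,-0.125,0,0,-0.04,-0.15,0.051,-0.125,0,0,-0.05,-0.188,0.064,-0.125,0,0,-0.06,-0.226,0.077,-0.125,0,0,-0.07,-0.262,0.089,-0.125,0,0,-0.08])

```text
clock: 26.07
eef_pos: [0.5623, 0.0745, 0.2006]
tool_rot: [0.68, 0.734, -0.0, -0.0]
ft_force: [-0.2, 1.4, -1.6]
grip_width: 0.0188
```

```bash
python3 -c "
from h import *
go(.6051,-.049,.2,95.5)"
```

```text
t [-0.1264  0.0332  0.0006] r [-0.0008 -0.0001 -0.0194] rows>=3.1 cur [0.5623 0.0745 0.2006] clk 26.07
```

Call:
apply_moves(plan=[-0.03,0.009,0,0,0,-0.005,-0.065,0.018,0,0,0,-0.01,-0.095,0.025,0.01,0,0,-0.018,-0.112,0.03,0.03,0,0,-0.018,-0.116,0.032,0.055,0,0,-0.018,-0.116,0.032,0.07,0,0,-0.018,-0.116,0.032,0.075,0,0,-0.018,-0.116,0.032,0.075,0,0,-0.018])

```text
clock: 26.73
eef_pos: [0.6012, -0.0366, 0.1237]
tool_rot: [0.673, 0.74, -0.001, -0.002]
ft_force: [-0.5, 0.5, -2.1]
grip_width: 0.0192
```

```bash
python3 -c "
from h import *
go(.6051,-.049,.1,95.5);snap('wrist','w18');go(.6051,-.049,.083,95.5)"
```

```text
t [-0.0127  0.0028  0.0237] r [-0.005  -0.0011 -0.002 ] rows>=0.6 cur [ 0.6012 -0.0366  0.1237] clk 26.73
t [-0.0128  0.0016  0.0424] r [-0.002  -0.0005 -0.0016] rows>=1.1 cur [ 0.6024 -0.0364  0.1254] clk 26.78
```

View pics/w18.png

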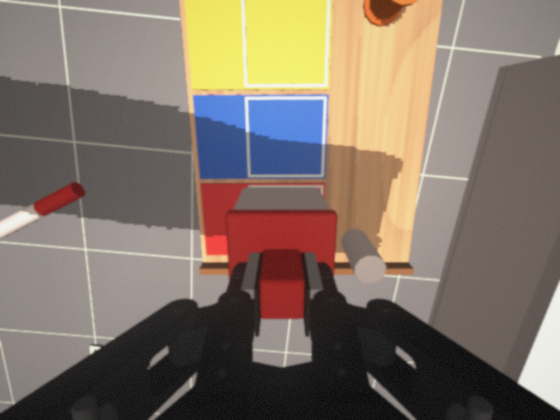

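Call:
apply_moves(plan=[-0.006,0.001,0.005,0,0,0,-0.0125,0.002,0.015,-0.001,0,-0.001,-0.0125,0.002,0.025,-0.001,0,-0.001,-0.0125,0.002,0.028,-0.001,0,-0.001,-0.0125,0.002,0.028,-0.001,0,-0.001,-0.0125,0.002,0.028,-0.001,0,-0.001])

```text
clock: 27.28
eef_pos: [0.6057, -0.0489, 0.0977]
tool_rot: [0.673, 0.74, 0.0, -0.0]
ft_force: [-0.1, 0.2, -1.8]
grip_width: 0.0186
```

```bash
python3 -c "
from h import *
go(.6051,-.049,.083,95.5);snap('wrist','w19');go(.6051,-.049,.083,95.5);snap('wrist','w19');go(.6051,-.049,.083,95.5);crop('w19',170,60,250,210,3,'w19a')"
```

```text
t [-0.0001 -0.0006  0.0147] r [-0.0001 -0.0004 -0.0009] rows>=0.4 cur [ 0.6057 -0.0489  0.0977] clk 27.28
t [-0.     -0.0011  0.0151] r [ 0.001  -0.0002 -0.0008] rows>=0.4 cur [ 0.6062 -0.0489  0.0981] clk 27.33
t [-0.     -0.0013  0.0154] r [ 0.0015 -0.0001 -0.0008] rows>=0.4 cur [ 0.6064 -0.0489  0.0984] clk 27.38
```

View pics/w19a.png

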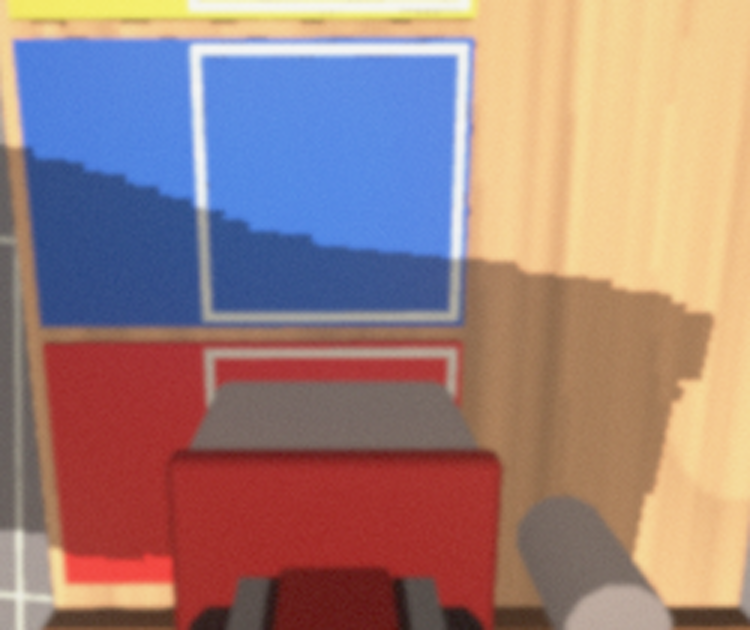

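```bash
cat >> h.py <<'E'
def tp(c,x0,y0,s,pts,h):
    "points on horizontal plane, h m below TCP, in tool coordinates (tool pointing down)"
    T=np.array(c['tool_from_camera']);out=[]
    for a,b in pts:
        u=x0+(a+.5)/s-.5;v=y0+(b+.5)/s-.5
        d=T[:3,:3]@np.array([(u-c['cx'])/c['fx'],-(v-c['cy'])/c['fy'],-1.]);o=T[:3,3]
        out.append((o+d*(h-o[2])/d[2])[:2])
    return np.array(out)
E
python3 - <<'E'
from h import *
np.set_printoptions(precision=4,suppress=True)
c=load('w19')
print('red square far corners',tp(c,170,60,3,[(209,352),(455,352)],.085))
print('blue sq',tp(c,170,60,3,[(197,50),(464,50),(455,317),(208,318)],.085))
print('bottom far corners',tp(c,170,60,3,[(222,383),(445,383)],.070))
print('lid far corners',tp(c,170,60,3,[(172,455),(498,455)],.004))
E
```

```text
red square far corners [[ 0.0296 -0.0315]
 [ 0.0297  0.0302]]
blue sq [[ 0.0995 -0.0314]
 [ 0.0995  0.0295]
 [ 0.0385  0.0298]
 [ 0.0382 -0.0314]]
bottom far corners [[ 0.0252 -0.0266]
 [ 0.0253  0.0261]]
lid far corners [[ 0.0285 -0.0271]
 [ 0.0286  0.0275]]
```

Call:
apply_moves(plan=[-0.0005,-0.0007,0.004,0,0,0,-0.0005,-0.0007,0.009,0,0,0,-0.0005,-0.0007,0.012,0,0,0,-0.0005,-0.0007,0.0135,0,0,0,-0.0005,-0.0007,0.0135,0,0,0])

```text
clock: 27.8
eef_pos: [0.6053, -0.0496, 0.0855]
tool_rot: [0.673, 0.74, 0.0, 0.0]
ft_force: [-3.0, -0.2, 4.8]
grip_width: 0.0189
```

Call:
apply_moves(plan=[0,0,0.0005,0,0,0,0,0,0.001,0,0,0,0,0,0.001,0,0,0])

```text
clock: 28.05
eef_pos: [0.6053, -0.0496, 0.0855]
tool_rot: [0.673, 0.74, 0.001, 0.001]
ft_force: [-4.0, 1.2, 9.1]
grip_width: 0.0188
```

Call:
apply_moves(plan=[0,0,-0.001,0,0,0,0,0,-0.001,0,0,0,0,0,-0.001,0,0,0,0,0,-0.02,0,0,0,0,0,-0.05,0,0,0,0,0,-0.08,0,0,0,0,0,-0.09,0,0,0,0,0,-0.09,0,0,0], grip=0.05)

```text
clock: 28.72
eef_pos: [0.6079, -0.0498, 0.1772]
tool_rot: [0.673, 0.74, 0.003, 0.003]
ft_force: [-0.7, -1.0, -0.1]
grip_width: 0.0499
```

```bash
python3 -c "
from h import *
snap('wrist','w20');go(.4725,.2547,.15,89.9);go(.4725,.2547,.0755,89.9)"
```

```text
t [ 0.3157 -0.1046  0.0241] r [0.0042 0.0003 0.0968] rows>=8.0 cur [ 0.6065 -0.0497  0.1747] clk 28.77
t [ 0.3158 -0.1049  0.0986] r [0.0042 0.0003 0.0968] rows>=8.3 cur [ 0.6065 -0.0497  0.1747] clk 28.77
```

View pics/w20.png

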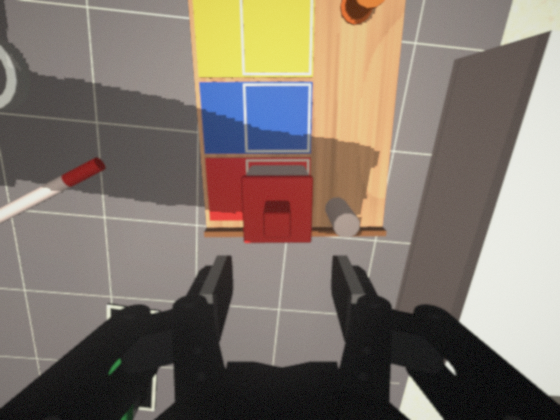

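Call:
apply_moves(plan=[0.014,-0.005,0,0,0,0.005,0.042,-0.014,0,0,0,0.015,0.078,-0.026,0,0,0,0.03,0.116,-0.038,0,0,0,0.04,0.154,-0.051,0,0,0,0.055,0.192,-0.064,0,0,0,0.07,0.23,-0.076,0,0,0,0.08,0.266,-0.088,0.005,0,0,0.09,0.294,-0.097,0.015,0,0,0.097,0.31,-0.103,0.022,0,0,0.097,0.316,-0.105,0.024,0,0,0.097,0.316,-0.105,0.024,0,0,0.097])

```text
clock: 29.77
eef_pos: [0.4688, 0.2554, 0.1469]
tool_rot: [0.707, 0.707, -0.002, -0.0]
ft_force: [-0.3, -0.3, 1.0]
grip_width: 0.0498
```

Call:
apply_moves(plan=[0,0,0,0,0,0,0,0,0,0,0,0])

```text
clock: 29.93
eef_pos: [0.4715, 0.2539, 0.1492]
tool_rot: [0.708, 0.706, 0.0, 0.0]
ft_force: [0.6, 0.3, 0.7]
grip_width: 0.05
```

```bash
python3 -c "
from h import *
c=snap('wrist','w21');go(.4725,.2547,.0755,89.9);crop('w21',200,150,160,160,4,'w21a')
u,v=proj(c,(.4725,.2547,.105));print((u-200)*4,(v-150)*4)"
```

```text
t [0.0009 0.0007 0.0741] r [ 0.0013  0.0001 -0.0022] rows>=1.8 cur [0.4717 0.2538 0.1496] clk 29.98
329.6524337116259 331.62643923164717
```

View pics/w21a.png

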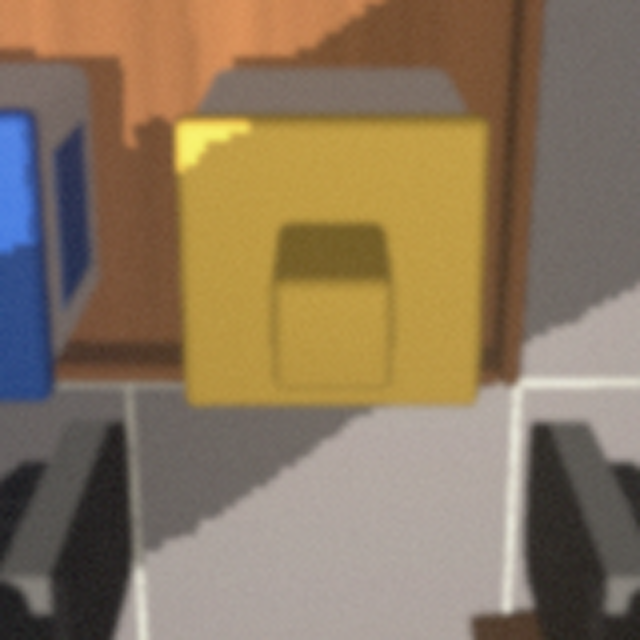

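Call:
apply_moves(plan=[0.0003,0.0005,0.015,0,0,0,0.0003,0.001,0.04,0.001,0,-0.002,0.0003,0.001,0.06,0.001,0,-0.002,0.0003,0.001,0.071,0.001,0,-0.002,0.0003,0.001,0.074,0.001,0,-0.002,0.0003,0.001,0.074,0.001,0,-0.002])

```text
clock: 30.48
eef_pos: [0.4721, 0.2541, 0.0749]
tool_rot: [0.708, 0.706, -0.001, -0.0]
ft_force: [0.8, -0.1, 1.2]
grip_width: 0.0499
```

Call:
apply_moves(plan=[0,0,0,0,0,0,0,0,0,0,0,0,0,0,0,0,0,0,0,0,0,0,0,0,0,0,0,0,0,0], grip=0.01)

```text
clock: 30.9
eef_pos: [0.4731, 0.2556, 0.0768]
tool_rot: [0.707, 0.707, 0.001, 0.001]
ft_force: [0.1, -2.2, 5.0]
grip_width: 0.0189
```

```bash
python3 -c "
from h import *
snap('wrist','w22');held('w22')
go(.5915,.0903,.13,95.5)"
```

```text
t [-0.1653  0.1186 -0.053 ] r [ 0.0028 -0.0008 -0.0961] rows>=5.0 cur [0.4731 0.2556 0.0768] clk 30.95
```

View pics/w22k.png

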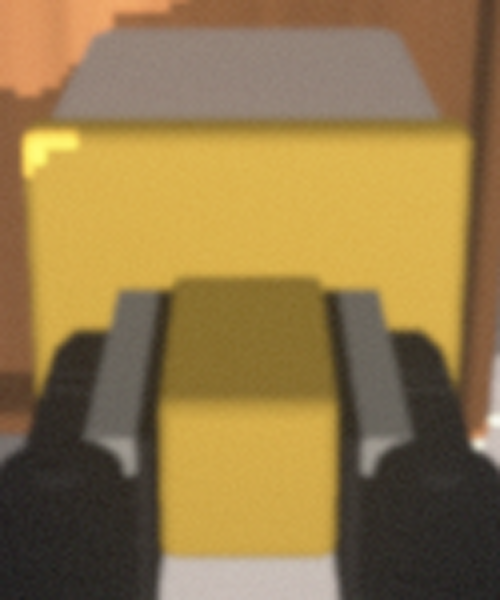

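Call:
apply_moves(plan=[0,0,-0.015,0,0,0,0,0,-0.045,0,0,0,-0.01,0.007,-0.06,0,0,-0.01,-0.035,0.025,-0.062,0,0,-0.025,-0.065,0.047,-0.062,0,0,-0.04,-0.096,0.069,-0.062,0,0,-0.06,-0.127,0.091,-0.06,0,0,-0.075,-0.152,0.109,-0.055,0,0,-0.09,-0.163,0.117,-0.05,0,0,-0.096,-0.1645,0.1185,-0.046,0,0,-0.096,-0.1645,0.1185,-0.046,0,0,-0.096,-0.1645,0.1185,-0.046,0,0,-0.096])

```text
clock: 31.95
eef_pos: [0.5892, 0.0914, 0.1205]
tool_rot: [0.672, 0.74, -0.001, -0.001]
ft_force: [0.1, -0.5, -2.5]
grip_width: 0.019
```

```bash
python3 -c "
from h import *
go(.5915,.0903,.098,95.5)"
```

```text
t [-0.0013  0.0022  0.0225] r [-0.0029 -0.0008  0.0004] rows>=0.5 cur [0.5892 0.0914 0.1205] clk 31.95
```

Call:
apply_moves(plan=[0,0,0.01,0,0,0,-0.001,0.0005,0.02,0,0,0,-0.001,0.0005,0.0225,0,0,0,-0.001,0.0005,0.0225,0,0,0,-0.001,0.0005,0.0225,0,0,0])

```text
clock: 32.37
eef_pos: [0.5905, 0.0903, 0.0985]
tool_rot: [0.672, 0.741, -0.0, -0.0]
ft_force: [0.6, 0.4, -1.6]
grip_width: 0.0192
```

```bash
python3 -c "
from h import *
snap('wrist','w23');go(.5915,.0903,.085,95.5);snap('wrist','w23');go(.5915,.0903,.085,95.5);crop('w23',170,60,250,210,3,'w23a')"
```

```text
t [-0.0001  0.0005  0.014 ] r [-0.0001 -0.0002  0.0006] rows>=0.3 cur [0.591  0.0903 0.099 ] clk 32.42
t [0.0001 0.0003 0.0143] r [ 0.0005 -0.0002  0.0004] rows>=0.3 cur [0.5912 0.0902 0.0993] clk 32.47
```

View pics/w23a.png

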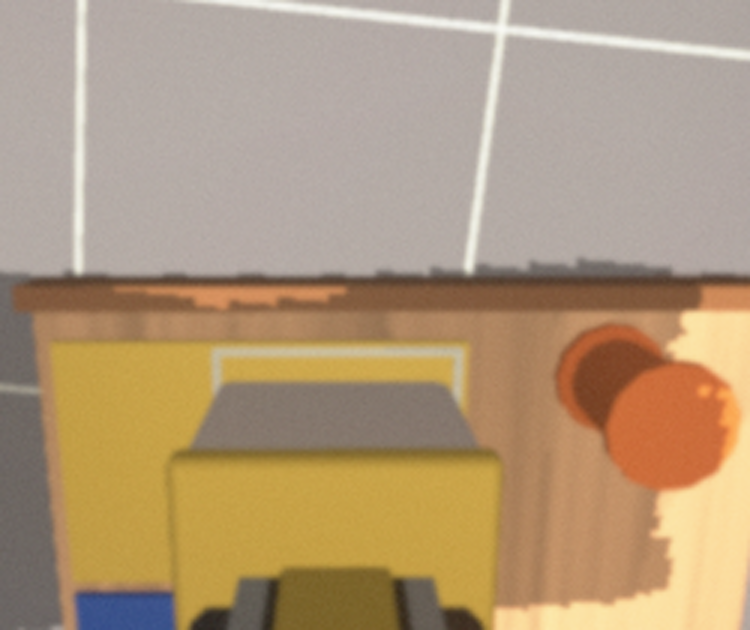

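Call:
apply_moves(plan=[-0.0005,0.001,0.004,0,0,0,-0.0005,0.001,0.009,0,0,0,-0.0005,0.001,0.012,0,0,0,-0.0005,0.001,0.0135,0,0,0,-0.0005,0.001,0.014,0,0,0,-0.0005,0.001,0.014,0,0,0])

```text
clock: 32.97
eef_pos: [0.592, 0.0894, 0.085]
tool_rot: [0.672, 0.74, -0.0, -0.0]
ft_force: [0.3, 0.1, -1.3]
grip_width: 0.0188
```

Call:
apply_moves(plan=[0,0,0.0005,0,0,0,0,0,0.001,0,0,0,0,0,0.001,0,0,0])

```text
clock: 33.22
eef_pos: [0.5921, 0.0894, 0.085]
tool_rot: [0.672, 0.74, 0.0, 0.0]
ft_force: [-2.4, -1.5, 5.9]
grip_width: 0.0186
```

```bash
python3 -c "
from h import *
go(.592,.0894,.085,95.5);snap('wrist','w24');crop('w24',170,60,250,210,3,'w24a')"
```

```text
t [ 0.     -0.0001 -0.    ] r [ 0.0005 -0.0001 -0.0001] rows>=0.0 cur [0.5921 0.0894 0.085 ] clk 33.22
```

View pics/w24a.png

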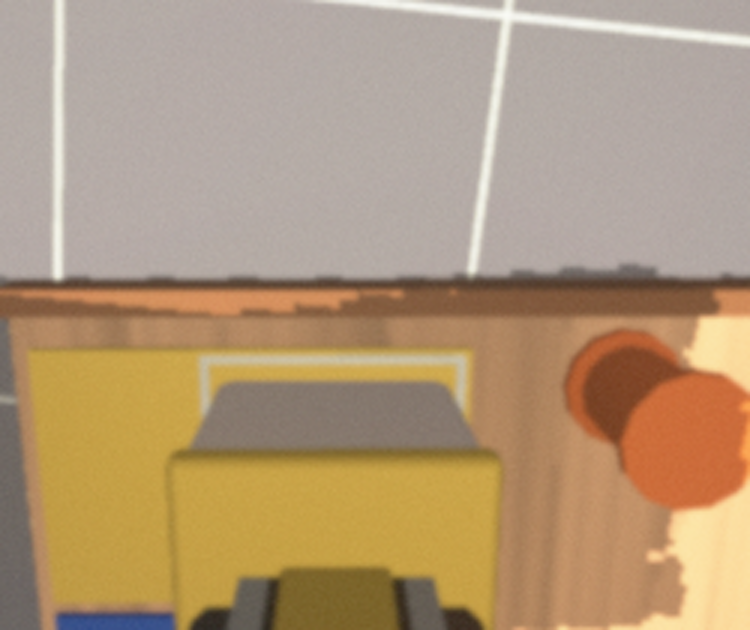

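```bash
python3 - <<'E'
from h import *
np.set_printoptions(precision=4,suppress=True)
c=load('w24')
for h in(.069,.071,.073):
  print(h,'sq',tp(c,170,60,3,[(206,360),(460,360)],h),'bot',tp(c,170,60,3,[(222,383),(445,383)],h))
for h in (.002,.004,.006): print('lid',tp(c,170,60,3,[(172,452),(498,452),(169,460),(499,460)],h))
E
python3 -c "
from h import *
crop('w24',215,165,135,65,5,'w24b')"
```

```text
0.069 sq [[ 0.031  -0.03  ]
 [ 0.031   0.0293]] bot [[ 0.0255 -0.0265]
 [ 0.0255  0.026 ]]
0.071 sq [[ 0.0305 -0.0303]
 [ 0.0306  0.0296]] bot [[ 0.025  -0.0267]
 [ 0.025   0.0263]]
0.073 sq [[ 0.0301 -0.0306]
 [ 0.0302  0.0299]] bot [[ 0.0245 -0.027 ]
 [ 0.0246  0.0265]]
lid [[ 0.0297 -0.0267]
 [ 0.0298  0.0271]
 [ 0.0283 -0.0272]
 [ 0.0284  0.0273]]
lid [[ 0.0291 -0.0271]
 [ 0.0291  0.0274]
 [ 0.0277 -0.0276]
 [ 0.0277  0.0277]]
lid [[ 0.0284 -0.0274]
 [ 0.0285  0.0278]
 [ 0.027  -0.028 ]
 [ 0.0271  0.028 ]]
```

View pics/w24b.png

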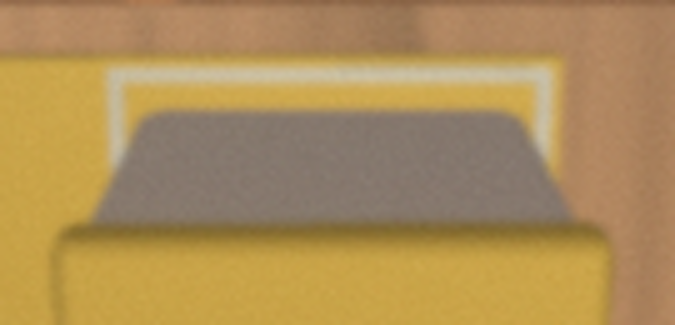

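Call:
apply_moves(plan=[0,0,-0.001,0,0,0,0,0,-0.001,0,0,0,0,0,-0.001,0,0,0,0,0,-0.02,0,0,0,0,0,-0.05,0,0,0,0,0,-0.08,0,0,0,0,0,-0.09,0,0,0,0,0,-0.09,0,0,0], grip=0.05)

```text
clock: 33.93
eef_pos: [0.5947, 0.0899, 0.1777]
tool_rot: [0.672, 0.74, 0.003, 0.002]
ft_force: [0.7, 0.1, 0.2]
grip_width: 0.0501
```

```bash
python3 -c "
from h import *
go(.388,.2555,.15,90)"
```

```text
t [ 0.1847 -0.1901  0.0263] r [ 0.0078 -0.001   0.096 ] rows>=6.4 cur [0.5947 0.0899 0.1777] clk 33.93
```

Call:
apply_moves(plan=[-0.02,0,-0.01,0,0,0,-0.055,0,-0.025,0,0,0,-0.09,0,-0.045,0,0,0,-0.12,0,-0.058,0,0,0,-0.138,0,-0.06,0,0,0,-0.142,0,-0.06,0,0,0,-0.142,0,-0.06,0,0,0,-0.142,0,-0.06,0,0,0,-0.142,0,-0.06,0,0,0])

```text
clock: 34.68
eef_pos: [0.6051, -0.0507, 0.2324]
tool_rot: [0.672, 0.741, -0.001, -0.001]
ft_force: [-0.4, -0.1, 0.1]
grip_width: 0.0501
```

```bash
python3 -c "
from h import *
snap('wrist','w25');crop('w25',190,20,130,240,3.3,'w25a');go(.388,.2555,.15,90);snap('wrist','w26');go(.388,.2555,.15,90)"
```

```text
t [ 0.3257 -0.1861  0.0834] r [-0.0022 -0.0008  0.0978] rows>=9.2 cur [ 0.6052 -0.0505  0.2327] clk 34.73
t [ 0.3257 -0.1863  0.0836] r [-0.0016 -0.0007  0.0979] rows>=9.2 cur [ 0.6054 -0.0505  0.233 ] clk 34.78
```

View pics/w25.png

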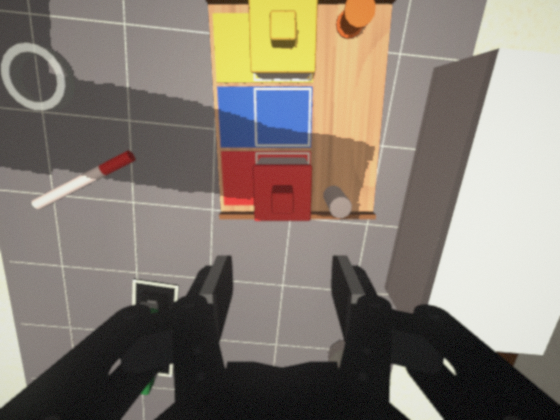

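View pics/w25a.png

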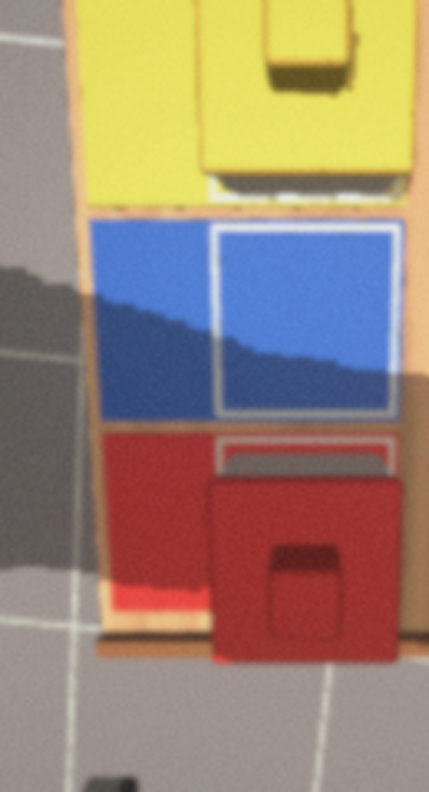

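```bash
python3 -c "
from h import *
crop('w25',240,60,90,40,8,'w25b');crop('w25',240,140,90,40,8,'w25c')"
```

```text
(no output)
```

View pics/w25b.png

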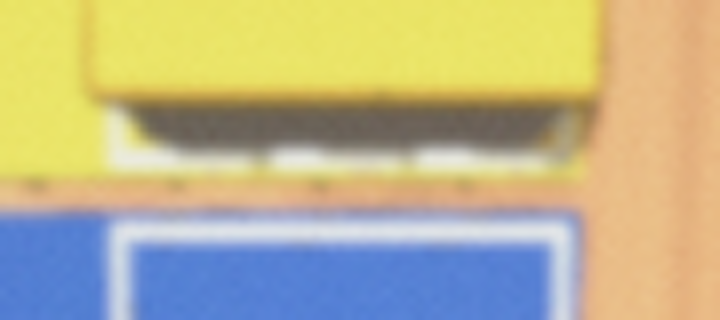

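View pics/w25c.png

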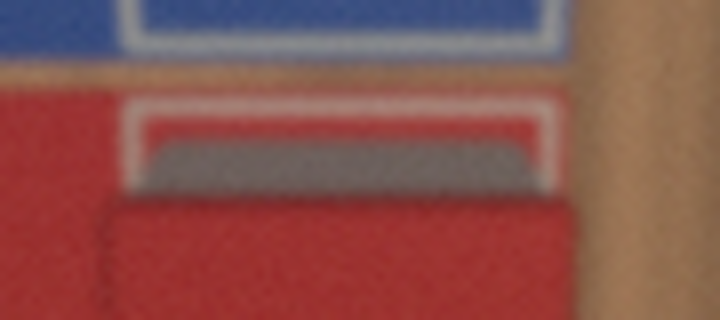

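Call:
apply_moves(plan=[0.015,-0.009,0,0,0,0.005,0.045,-0.026,0,0,0,0.015,0.079,-0.045,0.01,0,0,0.03,0.113,-0.065,0.02,0,0,0.04,0.147,-0.084,0.03,0,0,0.055,0.181,-0.103,0.04,0,0,0.065,0.215,-0.123,0.05,0,0,0.075,0.249,-0.142,0.06,0,0,0.085,0.283,-0.162,0.07,0,0,0.097,0.31,-0.177,0.08,0,0,0.097,0.323,-0.185,0.083,0,0,0.097,0.3257,-0.1863,0.0836,0,0,0.097])

```text
clock: 35.78
eef_pos: [0.3859, 0.2568, 0.1494]
tool_rot: [0.705, 0.709, -0.001, -0.001]
ft_force: [-0.2, 0.0, 0.7]
grip_width: 0.0499
```

Call:
apply_moves(plan=[0,0,0,0,0,0,0,0,0,0,0,0,0,0,0,0,0,0])

```text
clock: 36.03
eef_pos: [0.3898, 0.2541, 0.1508]
tool_rot: [0.708, 0.706, 0.0, 0.0]
ft_force: [0.0, -0.1, -0.8]
grip_width: 0.0497
```

```bash
python3 -c "
from h import *
c=snap('wrist','w27');go(.388,.2555,.0755,90);crop('w27',200,150,160,160,4,'w27a')
u,v=proj(c,(.388,.2555,.105));print((u-200)*4,(v-150)*4);snap('top','t27')"
```

```text
t [ 0.0015 -0.002   0.0753] r [ 0.0008 -0.0004 -0.0024] rows>=1.8 cur [0.3899 0.2539 0.1508] clk 36.08
312.4892312617376 325.30214326479586
```

View pics/w27a.png

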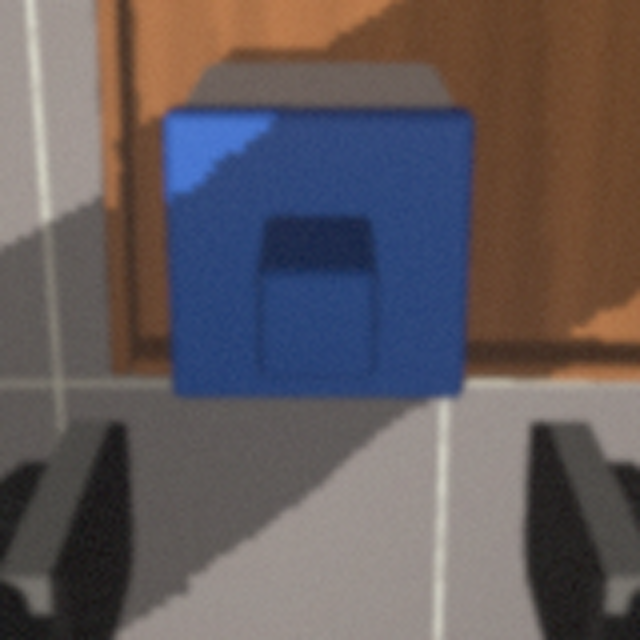

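View pics/t27.png

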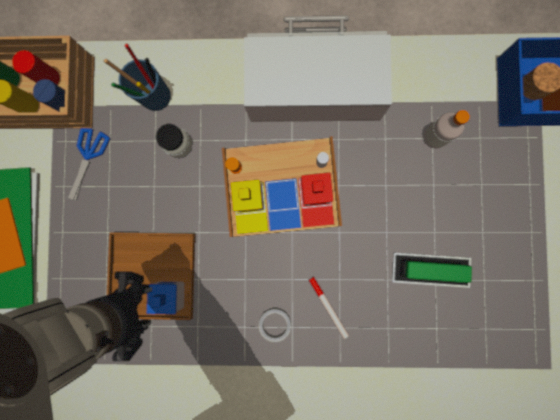

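```bash
python3 -c "
from h import *
crop('t27',220,165,130,75,6,'t27a')"
```

```text
(no output)
```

View pics/t27a.png

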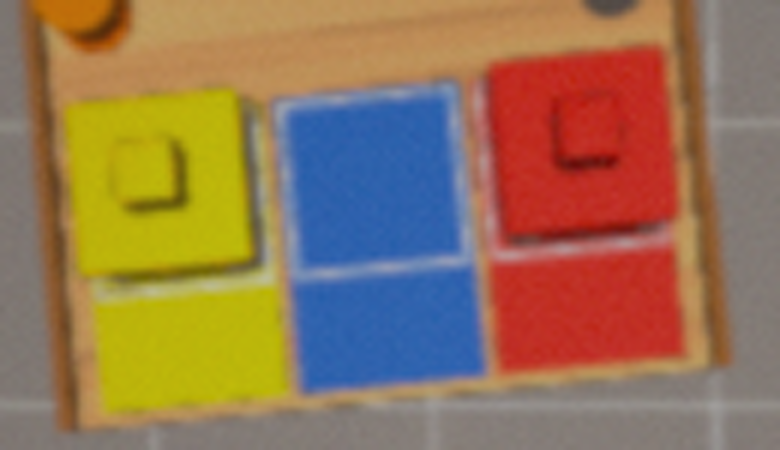

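Call:
apply_moves(plan=[0.001,-0.001,0.015,0,0,0,0.0017,-0.0015,0.04,0,0,-0.002,0.0017,-0.0015,0.06,0,0,-0.002,0.0017,-0.0015,0.071,0,0,-0.002,0.0017,-0.0015,0.075,0,0,-0.002,0.0017,-0.0015,0.075,0,0,-0.002])

```text
clock: 36.63
eef_pos: [0.3875, 0.2552, 0.0746]
tool_rot: [0.707, 0.707, -0.001, -0.0]
ft_force: [-1.0, 0.2, 0.1]
grip_width: 0.0498
```

Call:
apply_moves(plan=[0,0,0,0,0,0,0,0,0,0,0,0,0,0,0,0,0,0,0,0,0,0,0,0,0,0,0,0,0,0], grip=0.01)

```text
clock: 37.05
eef_pos: [0.3885, 0.2566, 0.0765]
tool_rot: [0.707, 0.707, 0.001, 0.0]
ft_force: [0.5, -0.3, 5.9]
grip_width: 0.0193
```

```bash
python3 -c "
from h import *
snap('wrist','w28');held('w28')
go(.5983,.0207,.2,95.5)"
```

```text
t [-0.236   0.2098 -0.1233] r [ 0.0024 -0.0012 -0.095 ] rows>=8.1 cur [0.3885 0.2566 0.0765] clk 37.1
```

View pics/w28k.png

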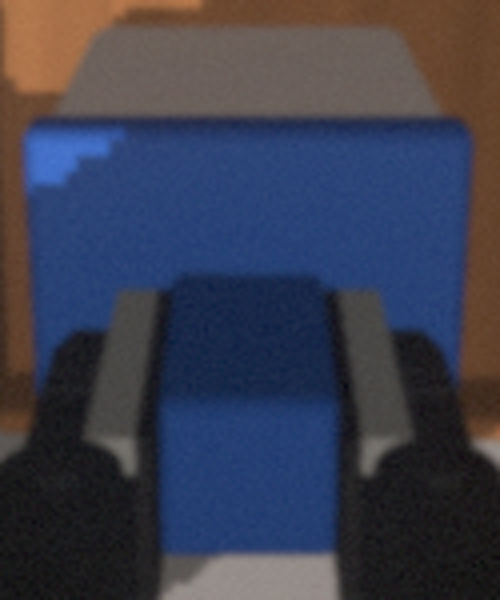

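```bash
python3 - <<'E'
from h import *
c=load('t27');b=(220,165,6)
rep('Y',q(c,*b,[(66,102),(236,90),(255,263),(82,277)],.079))
rep('R',q(c,*b,[(489,62),(663,48),(677,218),(505,238)],.079))
B=q(c,*b,[(280,101),(456,87),(467,257),(300,272)],.013);rep('Bsq',B)
k=q(c,*b,[(143,170),(587,126)],.113);print(k)
m=B.mean(0)[:2];y=np.radians(95.5);d=np.array([np.cos(y),np.sin(y)])*.07
print('Y pad',m+d,'R pad',m-d)
# direct sq corners front lines: yellow BR,BL, red BL TL
print('Yline',q(c,*b,[(270,276),(100,291)],.013).mean(0),'Rline',q(c,*b,[(500,256),(668,239)],.013).mean(0))
E
```

```text
Y [0.5916 0.0884] edges [0.0578 0.056  0.0571 0.0568] ang [np.float64(5.7), np.float64(-86.2), np.float64(-173.5), np.float64(94.5)]
R [ 0.6047 -0.0499] edges [0.0578 0.0567 0.0557 0.056 ] ang [np.float64(5.1), np.float64(-85.6), np.float64(-175.7), np.float64(96.5)]
Bsq [0.5995 0.0205] edges [0.0611 0.0625 0.0603 0.059 ] ang [np.float64(6.8), np.float64(-85.7), np.float64(-176.4), np.float64(95.0)]
[[ 0.59215122  0.08913084  0.113     ]
 [ 0.60547399 -0.04955901  0.113     ]]
Y pad [0.5927974 0.0902221] R pad [ 0.6062158  -0.04913337]
Yline [0.56269374 0.08785238 0.013     ] Rline [ 0.57515107 -0.0526621   0.013     ]
```

Call:
apply_moves(plan=[0,0,-0.015,0,0,0,0,0,-0.045,0,0,0,0,0,-0.08,0,0,0,-0.008,0.007,-0.112,0,0,0,-0.028,0.025,-0.125,0,0,-0.01,-0.054,0.048,-0.125,0,0,-0.025,-0.082,0.073,-0.125,0,0,-0.035,-0.11,0.098,-0.125,0,0,-0.05,-0.138,0.123,-0.125,0,0,-0.06,-0.166,0.148,-0.125,0,0,-0.075,-0.194,0.173,-0.125,0,0,-0.085,-0.217,0.193,-0.125,0,0,-0.095])

```text
clock: 38.1
eef_pos: [0.5817, 0.0371, 0.1994]
tool_rot: [0.673, 0.74, -0.001, -0.0]
ft_force: [0.4, 0.9, -2.2]
grip_width: 0.0187
```

Call:
apply_moves(plan=[-0.012,0.01,0,0,0,0,-0.019,0.0155,0,0,0,0,-0.019,0.0155,0.005,0,0,0,-0.019,0.0155,0.005,0,0,0,-0.019,0.0155,0.005,0,0,0])

```text
clock: 38.52
eef_pos: [0.5966, 0.023, 0.1944]
tool_rot: [0.672, 0.741, -0.001, -0.001]
ft_force: [-0.0, 0.6, -2.1]
grip_width: 0.0194
```

```bash
python3 -c "
from h import *
go(.599,.0208,.1,95.5);snap('wrist','w29');go(.599,.0208,.1,95.5)"
```

```text
t [-0.0026  0.0025  0.0944] r [-0.0028 -0.001   0.0014] rows>=2.3 cur [0.5966 0.023  0.1944] clk 38.52
t [-0.0027  0.0021  0.0949] r [-0.0018 -0.0007  0.0017] rows>=2.3 cur [0.5968 0.0232 0.1949] clk 38.57
```

View pics/w29.png

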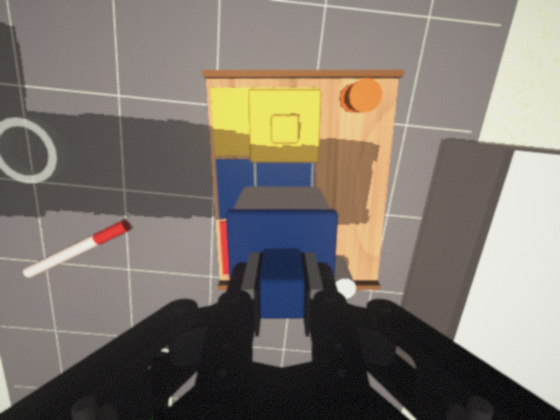

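Call:
apply_moves(plan=[-0.001,0.001,0.006,0,0,0,-0.0025,0.0018,0.02,0,0,0.001,-0.0025,0.0018,0.03,0,0,0.001,-0.0025,0.0018,0.03,0,0,0.001,-0.0025,0.0018,0.03,0,0,0.001])

```text
clock: 38.98
eef_pos: [0.5991, 0.0201, 0.1645]
tool_rot: [0.672, 0.74, -0.001, -0.001]
ft_force: [0.3, -1.3, -1.6]
grip_width: 0.0189
```

```bash
python3 -c "
from h import *
go(.599,.0208,.1,95.5);snap('wrist','w30');go(.599,.0208,.1,95.5);snap('wrist','w30');go(.599,.0208,.1,95.5)"
```

```text
t [0.0007 0.0002 0.0645] r [-0.0024 -0.0004 -0.0003] rows>=1.5 cur [0.5991 0.0201 0.1645] clk 38.98
t [ 0.0009 -0.0006  0.0653] r [-0.0007 -0.0003 -0.0004] rows>=1.6 cur [0.5997 0.02   0.1653] clk 39.03
t [ 0.001  -0.0011  0.0658] r [ 0.0005 -0.0002 -0.0006] rows>=1.6 cur [0.6002 0.0199 0.1658] clk 39.08
```

Call:
apply_moves(plan=[0,0,0.01,0,0,0,0,0,0.03,0,0,0,0,0,0.05,0,0,0,0,0,0.06,0,0,0,0,0,0.064,0,0,0,0,0,0.064,0,0,0,0,0,0.064,0,0,0,0,0,0.064,0,0,0])

```text
clock: 39.75
eef_pos: [0.6012, 0.0197, 0.1027]
tool_rot: [0.673, 0.74, 0.001, 0.001]
ft_force: [0.3, 0.5, -1.5]
grip_width: 0.0189
```

```bash
python3 -c "
from h import *
go(.599,.0208,.1,95.5);snap('wrist','w30');go(.599,.0208,.1,95.5);snap('wrist','w30');go(.599,.0208,.085,95.5);crop('w30',170,60,250,210,3,'w30a')"
```

```text
t [ 0.0013 -0.002   0.0027] r [ 0.0025 -0.0001 -0.001 ] rows>=0.1 cur [0.6012 0.0197 0.1027] clk 39.75
t [ 0.0014 -0.0021  0.0028] r [ 0.0027 -0.     -0.001 ] rows>=0.1 cur [0.6012 0.0196 0.1028] clk 39.8
t [ 0.0013 -0.002   0.0177] r [ 0.0026 -0.     -0.001 ] rows>=0.4 cur [0.6011 0.0196 0.1027] clk 39.85
```

View pics/w30a.png

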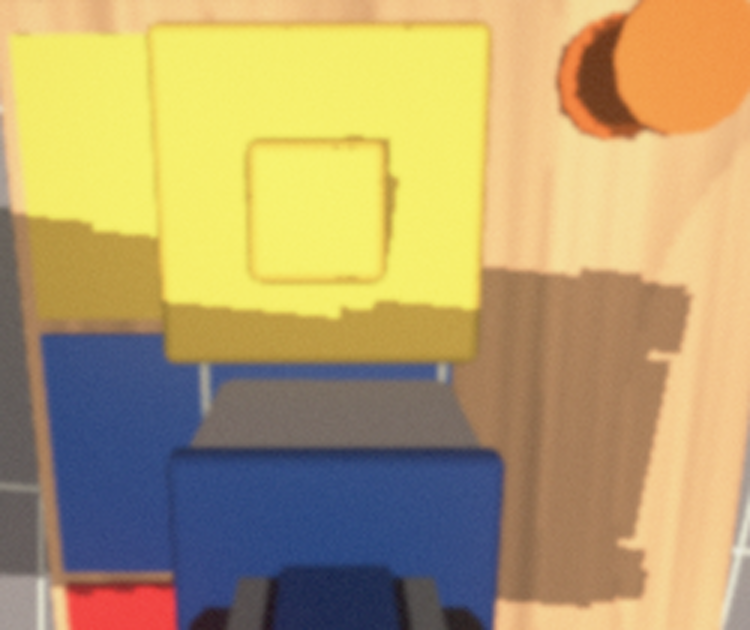

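Call:
apply_moves(plan=[0.0013,-0.002,0.004,0.001,0,0,0.0013,-0.002,0.008,0.002,0,-0.001,0.0013,-0.002,0.008,0.002,0,-0.001,0.0013,-0.002,0.008,0.002,0,-0.001])

```text
clock: 40.18
eef_pos: [0.5975, 0.0208, 0.0929]
tool_rot: [0.672, 0.74, -0.001, -0.001]
ft_force: [0.1, 0.9, -1.5]
grip_width: 0.0191
```

```bash
python3 -c "
from h import *
go(.599,.0208,.1,95.5);snap('wrist','w31');go(.599,.0208,.1,95.5);snap('wrist','w31');go(.599,.0208,.085,95.5);crop('w31',170,60,250,210,3,'w31a')"
```

```text
t [-0.0001  0.0015 -0.0071] r [-0.0031 -0.0003  0.0001] rows>=0.2 cur [0.5975 0.0208 0.0929] clk 40.18
t [-0.0001  0.0012 -0.0069] r [-0.0026 -0.0002  0.0001] rows>=0.2 cur [0.5978 0.0207 0.0931] clk 40.23
t [-0.      0.0011  0.0083] r [-0.0022 -0.0002  0.0001] rows>=0.2 cur [0.5979 0.0207 0.0933] clk 40.28
```

View pics/w31a.png

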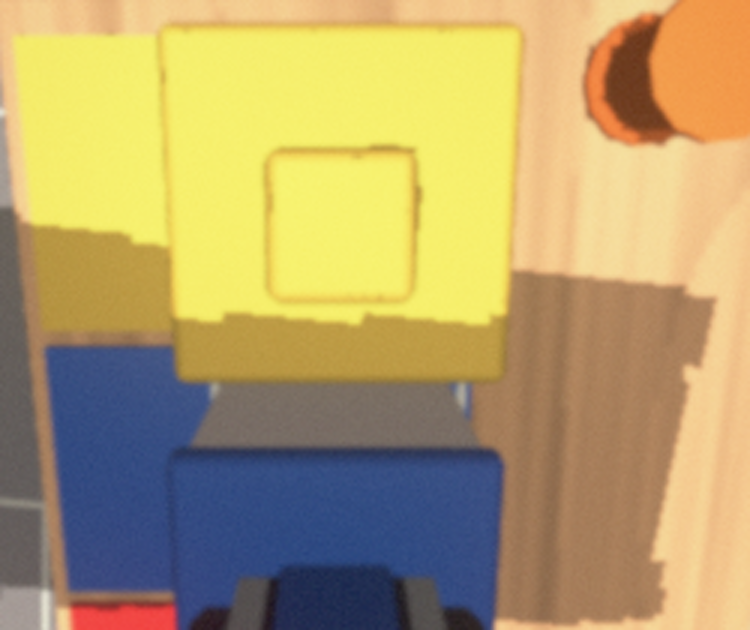

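Call:
apply_moves(plan=[0,0.0008,0.004,-0.001,0,0,0,0.0008,0.007,-0.001,0,0,0,0.0008,0.0078,-0.001,0,0,0,0.0008,0.0078,-0.001,0,0,0,0.0008,0.0078,-0.001,0,0])

```text
clock: 40.7
eef_pos: [0.5987, 0.0208, 0.0854]
tool_rot: [0.672, 0.74, -0.0, -0.001]
ft_force: [0.1, -0.3, -2.2]
grip_width: 0.0185
```

```bash
python3 -c "
from h import *
go(.599,.0208,.085,95.5);snap('wrist','w32');go(.599,.0208,.085,95.5);crop('w32',170,120,250,150,3,'w32a')"
```

```text
t [-0.      0.0003  0.0004] r [-0.0014 -0.0002  0.    ] rows>=0.0 cur [0.5987 0.0208 0.0854] clk 40.7
t [-0.      0.0002  0.0005] r [-0.0011 -0.0002  0.    ] rows>=0.0 cur [0.5988 0.0208 0.0855] clk 40.75
```

View pics/w32a.png

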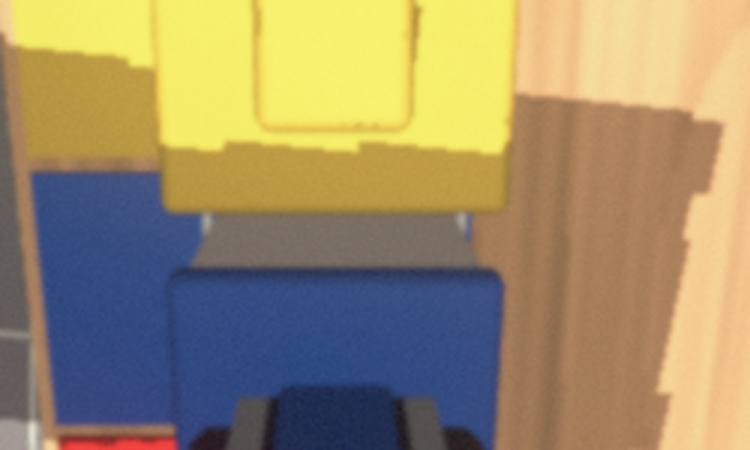

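Call:
apply_moves(plan=[0,0,0.0008,0,0,0,0,0,0.0015,0,0,0,0,0,0.0015,0,0,0])

```text
clock: 41.0
eef_pos: [0.599, 0.0208, 0.0847]
tool_rot: [0.672, 0.74, -0.0, -0.0]
ft_force: [-1.0, -0.3, 2.2]
grip_width: 0.0193
```

Call:
apply_moves(plan=[0,0,0,0,0,0,0,0,0,0,0,0,0,0,-0.001,0,0,0,0,0,-0.02,0,0,0,0,0,-0.05,0,0,0,0,0,-0.08,0,0,0,0,0,-0.1,0,0,0,0,0,-0.1,0,0,0], grip=0.05)

```text
clock: 41.67
eef_pos: [0.6021, 0.021, 0.19]
tool_rot: [0.672, 0.74, 0.003, 0.003]
ft_force: [0.2, 0.4, 0.4]
grip_width: 0.05
```

```bash
python3 -c "
from h import *
go(.60,-.06,.25,95.5)"
```

```text
t [-0.0804 -0.0093 -0.06  ] r [0.0095 0.0004 0.0001] rows>=2.4 cur [0.6021 0.021  0.19  ] clk 41.67
```

Call:
apply_moves(plan=[-0.015,0,-0.015,0,0,0,-0.045,0,-0.035,0,0,0,-0.07,-0.005,-0.05,0,0,0,-0.08,-0.007,-0.055,0,0,0,-0.08,-0.007,-0.055,0,0,0,-0.08,-0.007,-0.055,0,0,0,-0.08,-0.007,-0.055,0,0,0])

```text
clock: 42.25
eef_pos: [0.599, -0.0585, 0.2375]
tool_rot: [0.672, 0.74, -0.001, -0.002]
ft_force: [0.6, 0.5, 0.1]
grip_width: 0.0501
```

```bash
python3 -c "
from h import *
snap('wrist','w33');go(.45,-.2,.30,95.5);crop('w33',185,0,160,235,3.3,'w33a')"
```

```text
t [-0.1265 -0.1622 -0.0621] r [-0.0036 -0.0012  0.0013] rows>=5.2 cur [ 0.599  -0.0583  0.2375] clk 42.3
```

View pics/w33a.png

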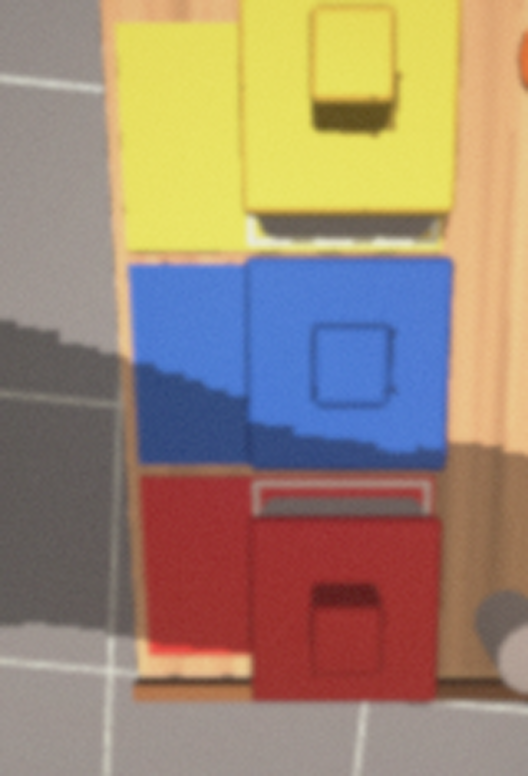

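Call:
apply_moves(plan=[-0.015,-0.02,-0.01,0,0,0,-0.038,-0.049,-0.03,0,0,0,-0.062,-0.08,-0.05,0,0,0,-0.087,-0.112,-0.06,0,0,0,-0.11,-0.142,-0.062,0,0,0,-0.124,-0.16,-0.062,0,0,0,-0.1265,-0.162,-0.062,0,0,0])

```text
clock: 42.88
eef_pos: [0.4479, -0.202, 0.3013]
tool_rot: [0.673, 0.739, -0.001, -0.001]
ft_force: [-0.1, 0.9, -1.2]
grip_width: 0.0503
```

```bash
python3 -c "
from h import *
snap('top','t34');snap('scene','s34');crop('t34',215,130,135,115,6,'t34a');crop('s34',215,190,170,110,4.5,'s34a')"
```

```text
(no output)
```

View pics/t34a.png

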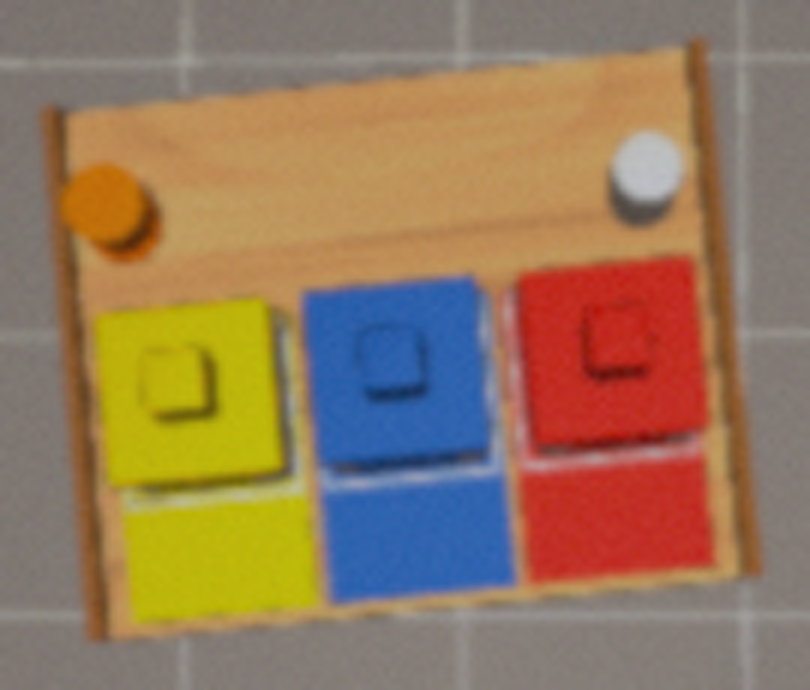

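View pics/s34a.png

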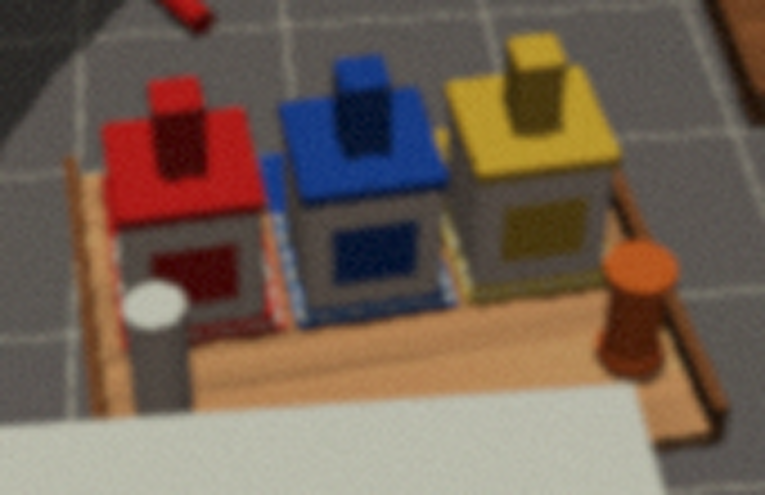

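```bash
python3 - <<'E'
from h import *
c=load('t34');b=(215,130,6)
L={'Y':[(96,315),(263,299),(287,472),(108,489)],'B':[(302,293),(473,277),(490,452),(320,470)],'R':[(518,271),(692,257),(708,430),(530,448)]}
for n in L: rep(n,q(c,*b,L[n],.079))
K=q(c,*b,[(172,378),(389,358),(616,334)],.113);print(K)
# pad front edges
F=q(c,*b,[(133,622),(315,605),(333,603),(514,582),(531,580),(712,562)],.013)
y=np.radians(5.5);ex=np.array([np.cos(y),np.sin(y)])
for i in range(3): print('pad',(F[2*i]+F[2*i+1])[:2]/2+ex*.072)
E
```

```text
Y [0.5914 0.0888] edges [0.0573 0.0551 0.0573 0.0588] ang [np.float64(4.5), np.float64(-84.8), np.float64(-171.9), np.float64(95.3)]
B [0.598  0.0208] edges [0.0584 0.0561 0.0575 0.0556] ang [np.float64(6.0), np.float64(-84.9), np.float64(-174.5), np.float64(95.9)]
R [ 0.6048 -0.0494] edges [0.058  0.0567 0.0567 0.0579] ang [np.float64(3.8), np.float64(-85.6), np.float64(-175.1), np.float64(95.7)]
[[ 0.59278112  0.08944961  0.113     ]
 [ 0.59883748  0.02146935  0.113     ]
 [ 0.6061013  -0.04925106  0.113     ]]
pad [0.59207414 0.09132704]
pad [0.5994561  0.02112316]
pad [ 0.60697844 -0.04821396]
```

```bash
python3 -c "
from h import *
go(.592,.0894,.20,95.5)"
```

```text
t [0.2751 0.1689 0.1008] r [-0.0013 -0.0011 -0.0007] rows>=8.1 cur [ 0.4502 -0.2006  0.3007] clk 42.98
```

Call:
apply_moves(plan=[0.012,0.007,0.004,0,0,0,0.035,0.021,0.012,0,0,0,0.068,0.042,0.025,0,0,0,0.1,0.062,0.036,0,0,0,0.133,0.082,0.048,0,0,0,0.166,0.102,0.06,0,0,0,0.199,0.122,0.072,0,0,0,0.232,0.142,0.084,0,0,0,0.257,0.158,0.094,0,0,0,0.271,0.167,0.1,0,0,0,0.275,0.169,0.108,0,0,0,0.275,0.169,0.115,0,0,0])

```text
clock: 43.98
eef_pos: [0.5923, 0.0913, 0.1843]
tool_rot: [0.671, 0.742, -0.001, -0.001]
ft_force: [-1.5, 0.6, -0.2]
grip_width: 0.0496
```

Call:
apply_moves(plan=[0,0,0.03,0,0,0,0,0,0.06,0,0,0,0,0,0.065,0,0,0,0,0,0.065,0,0,0,0,0,0.065,0,0,0,0,0,0.065,0,0,0])

```text
clock: 44.48
eef_pos: [0.5936, 0.0885, 0.1233]
tool_rot: [0.673, 0.74, 0.001, 0.001]
ft_force: [0.1, -0.1, 0.7]
grip_width: 0.0498
```

```bash
python3 -c "
from h import *
go(.592,.0894,.084,95.5);snap('wrist','w35');go(.592,.0894,.084,95.5)"
```

```text
t [ 0.001  -0.0016  0.0393] r [ 0.0026 -0.0003 -0.001 ] rows>=0.9 cur [0.5936 0.0885 0.1233] clk 44.48
t [ 0.0009 -0.0018  0.0395] r [ 0.0032 -0.0004 -0.0008] rows>=0.9 cur [0.5937 0.0887 0.1235] clk 44.53
```

View pics/w35.png

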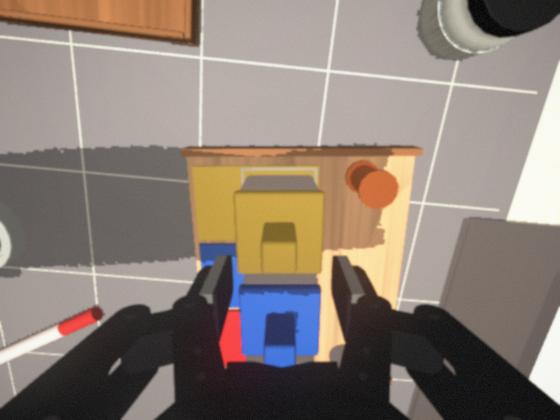

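Call:
apply_moves(plan=[0.0008,-0.0015,0.012,0.001,0,0,0.0008,-0.0015,0.028,0.001,0,0,0.0008,-0.0015,0.037,0.001,0,0,0.0008,-0.0015,0.039,0.001,0,0,0.0008,-0.0015,0.039,0.001,0,0,0.0008,-0.0015,0.039,0.001,0,0])

```text
clock: 45.03
eef_pos: [0.5912, 0.0897, 0.083]
tool_rot: [0.672, 0.74, -0.0, -0.0]
ft_force: [-0.0, 0.1, 0.7]
grip_width: 0.0501
```

Call:
apply_moves(plan=[0,0,0,0,0,0,0,0,0,0,0,0,0,0,0,0,0,0,0,0,0,0,0,0,0,0,0,0,0,0], grip=0.01)

```text
clock: 45.45
eef_pos: [0.5914, 0.0898, 0.083]
tool_rot: [0.672, 0.74, 0.0, -0.0]
ft_force: [0.1, 0.3, 3.7]
grip_width: 0.0191
```

```bash
python3 -c "
from h import *
go(.592,.0894,.084,95.5)"
```

```text
t [-0.0004  0.0006 -0.001 ] r [-0.0001 -0.0003  0.    ] rows>=0.0 cur [0.5914 0.0898 0.083 ] clk 45.45
```

Call:
apply_moves(plan=[0,0,-0.004,0,0,0,0.0008,0.0004,-0.005,0,0,0,0.0015,0.0008,-0.005,0,0,0,0.0015,0.0008,-0.005,0,0,0,0.0015,0.0008,-0.005,0,0,0,0.0015,0.0008,-0.003,0,0,0,0.0015,0.0008,-0.001,0,0,0,0.0015,0.0008,0,0,0,0,0.0015,0.0008,0.0005,0,0,0,0.0015,0.0008,0.0005,0,0,0])

```text
clock: 46.28
eef_pos: [0.5914, 0.0912, 0.0829]
tool_rot: [0.672, 0.74, -0.0, -0.0]
ft_force: [-3.1, 0.4, 6.5]
grip_width: 0.0189
```

Call:
apply_moves(plan=[0,0,0,0,0,0,0,0,0,0,0,0,0,0,-0.001,0,0,0,0,0,-0.02,0,0,0,0,0,-0.05,0,0,0,0,0,-0.08,0,0,0,0,0,-0.1,0,0,0,0,0,-0.1,0,0,0], grip=0.05)

```text
clock: 46.95
eef_pos: [0.5946, 0.0917, 0.1872]
tool_rot: [0.672, 0.74, 0.003, 0.002]
ft_force: [0.4, -0.8, 0.7]
grip_width: 0.0497
```

```bash
python3 -c "
from h import *
go(.605,-.0495,.13,95.5)"
```

```text
t [-0.1416 -0.0036  0.057 ] r [ 0.0079 -0.0007 -0.    ] rows>=3.7 cur [0.5946 0.0917 0.1872] clk 46.95
```

Call:
apply_moves(plan=[-0.015,0,0,0,0,0,-0.045,0,0,0,0,0,-0.08,-0.001,0,0,0,0,-0.112,-0.001,0.01,0,0,0,-0.134,-0.002,0.03,0,0,0,-0.1415,-0.002,0.05,0,0,0,-0.1415,-0.002,0.06,0,0,0,-0.1415,-0.002,0.06,0,0,0,-0.1415,-0.002,0.06,0,0,0,-0.1415,-0.002,0.06,0,0,0])

```text
clock: 47.78
eef_pos: [0.6035, -0.0488, 0.1224]
tool_rot: [0.672, 0.741, -0.0, -0.0]
ft_force: [0.4, 0.8, 0.5]
grip_width: 0.0502
```

```bash
python3 -c "
from h import *
snap('wrist','w36');go(.6053,-.0496,.084,95.5);snap('wrist','w36');go(.6053,-.0496,.084,95.5)"
```

```text
t [-0.001   0.0013  0.0388] r [0.0002 0.     0.0017] rows>=0.9 cur [ 0.6039 -0.0487  0.1228] clk 47.83
t [-0.0009  0.0013  0.039 ] r [0.0005 0.0001 0.0017] rows>=0.9 cur [ 0.6039 -0.0488  0.123 ] clk 47.88
```

View pics/w36.png

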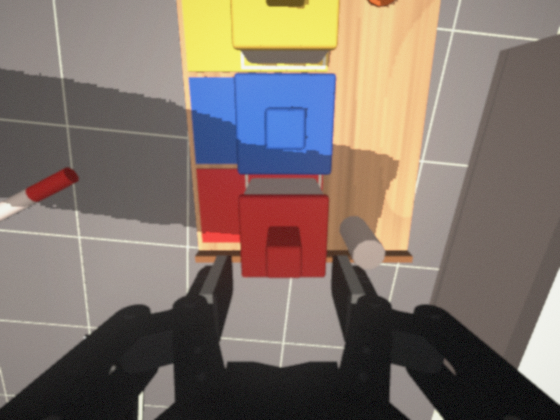

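```bash
python3 - <<'E'
from h import *
c=load('w36')
for u,v in [(284,48.5),(284,72.5),(284,173.5),(284,195),(284,277)]:
    p=ray(c,u,v,.079);print(p)
E
python3 -c "
from h import *
crop('w36',225,35,120,250,3,'w36a')"
```

```text
[0.59477136 0.060161   0.079     ]
[0.59598696 0.04815845 0.079     ]
[ 0.60173284 -0.00857535  0.079     ]
[ 0.60310685 -0.02214208  0.079     ]
[ 0.60894258 -0.079763    0.079     ]
```

View pics/w36a.png

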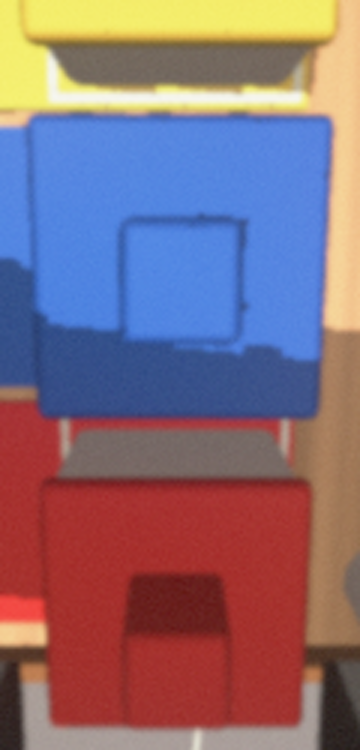

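Call:
apply_moves(plan=[-0.0009,0.0013,0.012,0,0,0,-0.0009,0.0013,0.028,0,0,0.001,-0.0009,0.0013,0.037,0,0,0.001,-0.0009,0.0013,0.039,0,0,0.001,-0.0009,0.0013,0.039,0,0,0.001,-0.0009,0.0013,0.039,0,0,0.001])

```text
clock: 48.38
eef_pos: [0.6047, -0.0503, 0.0833]
tool_rot: [0.673, 0.74, -0.0, -0.0]
ft_force: [0.2, 0.0, -0.5]
grip_width: 0.0499
```

Call:
apply_moves(plan=[0,0,0,0,0,0,0,0,0,0,0,0,0,0,0,0,0,0,0,0,0,0,0,0,0,0,0,0,0,0], grip=0.01)

```text
clock: 48.8
eef_pos: [0.6051, -0.0507, 0.0836]
tool_rot: [0.673, 0.74, 0.0, 0.0]
ft_force: [1.4, 0.3, 4.2]
grip_width: 0.019
```

```bash
python3 -c "
from h import *
go(.6056,-.0481,.084,95.5)"
```

```text
t [ 0.0025  0.0007 -0.0004] r [ 0.0003  0.0001 -0.0011] rows>=0.1 cur [ 0.6051 -0.0507  0.0836] clk 48.8
```

Call:
apply_moves(plan=[0,0,-0.004,0,0,0,0.0008,0.0002,-0.005,0,0,0,0.0015,0.0004,-0.005,0,0,0,0.0015,0.0004,-0.005,0,0,0,0.0015,0.0004,-0.005,0,0,-0.001,0.0015,0.0004,-0.003,0,0,-0.001,0.0015,0.0004,-0.001,0,0,-0.001,0.0015,0.0004,0,0,0,-0.001,0.0015,0.0004,0.0005,0,0,-0.001,0.0015,0.0004,0.0005,0,0,-0.001])

```text
clock: 49.63
eef_pos: [0.6046, -0.0491, 0.0835]
tool_rot: [0.672, 0.74, -0.0, -0.0]
ft_force: [-3.0, -0.6, 7.3]
grip_width: 0.0193
```

Call:
apply_moves(plan=[0,0,0,0,0,0,0,0,0,0,0,0,0,0,-0.001,0,0,0,0,0,-0.02,0,0,0,0,0,-0.05,0,0,0,0,0,-0.08,0,0,0,0,0,-0.115,0,0,0,0,0,-0.14,0,0,0,0,0,-0.15,0,0,0,0,0,-0.15,0,0,0,0,0,-0.15,0,0,0,0,0,-0.15,0,0,0], grip=0.05)

```text
clock: 50.63
eef_pos: [0.6037, -0.049, 0.2296]
tool_rot: [0.672, 0.74, -0.002, -0.002]
ft_force: [-0.6, -0.3, -0.5]
grip_width: 0.0501
```

```bash
python3 -c "
from h import *
snap('wrist','w37');crop('w37',185,0,160,235,3.3,'w37a');go(.45,-.2,.30,95.5)"
```

```text
t [-0.1355 -0.1678 -0.0697] r [-0.0066 -0.001   0.    ] rows>=5.4 cur [ 0.6035 -0.049   0.2294] clk 50.68
```

View pics/w37a.png

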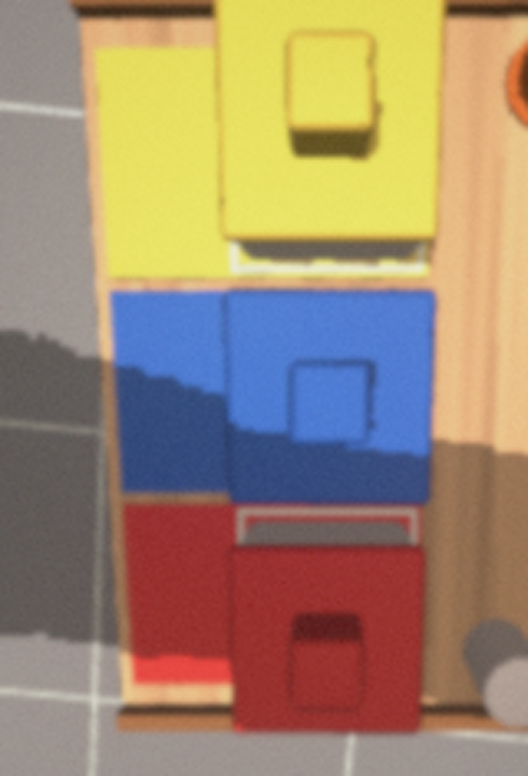

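Call:
apply_moves(plan=[-0.015,-0.019,-0.01,0,0,0,-0.038,-0.047,-0.03,0,0,0,-0.062,-0.077,-0.05,0,0,0,-0.087,-0.108,-0.06,0,0,0,-0.112,-0.139,-0.065,0,0,0,-0.13,-0.16,-0.065,0,0,0,-0.135,-0.167,-0.065,0,0,0,-0.135,-0.167,-0.065,0,0,0,-0.135,-0.167,-0.065,0,0,0])

```text
clock: 51.43
eef_pos: [0.4514, -0.1993, 0.2962]
tool_rot: [0.673, 0.74, -0.001, -0.002]
ft_force: [0.8, -0.2, -0.8]
grip_width: 0.05
```

```bash
python3 -c "
from h import *
snap('top','t38');snap('scene','s38')"
```

```text
(no output)
```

View pics/t38.png

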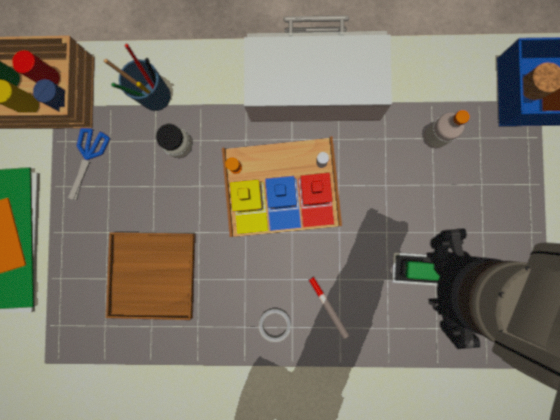

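View pics/s38.png

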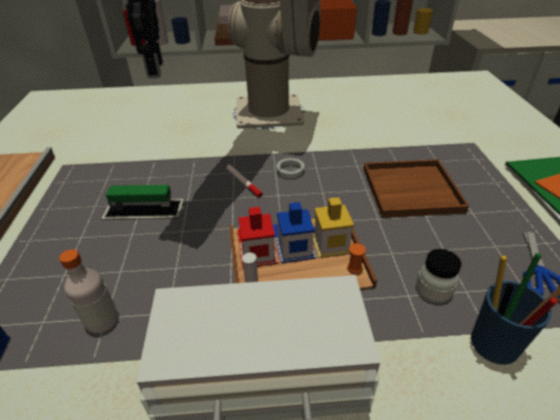

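```bash
python3 -c "
from h import *
crop('s38',95,175,100,50,8,'s38a')
c=load('s38')
y=np.radians(86.3);a=np.array([np.cos(y),np.sin(y),0]);e=np.array([np.sin(y),-np.cos(y),0])
def P(s,t,z): 
    u,v=proj(c,np.array([.4414,-.292,0])+s*a+t*e+np.array([0,0,z])); return round((u-95)*8),round((v-175)*8)
print('dock',[P(s,t,.003) for s,t in [(-.08,.031),(.08,.031),(.08,-.031),(-.08,-.031)]])
print('top',[P(s,t,.055) for s,t in [(-.062,.017),(.062,.017),(.062,-.017),(-.062,-.017)]])
print('base',[P(s,t,.003) for s,t in [(-.065,.017),(.065,.017)]])
"
```

```text
dock [(51, 347), (662, 335), (704, 190), (126, 201)]
top [(77, 154), (564, 145), (591, 67), (119, 76)]
base [(125, 311), (615, 302)]
```

View pics/s38a.png

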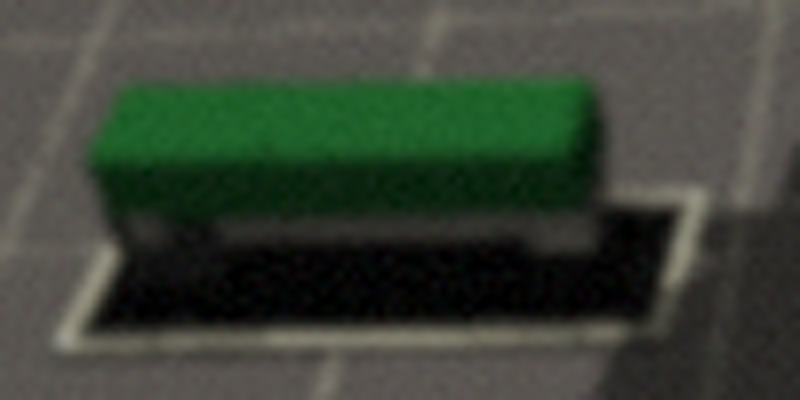

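```bash
python3 -c "
from h import *
print(bot.job_done())"
```

```text
the job is handed in; nothing more can be done
None
```

The job is done and handed in at about 51.5 s of the 139 s allowed.

**What I did:**
1. Moved the three canisters into the tray one at a time, gripping each by its knob.
2. Set the stapler on its mat while all three were in the tray.
3. Put each canister back on the pad of its own colour.
4. Re-gripped yellow and red and shifted each about 1.5 mm, because the check pictures showed them a little to -y.

**Last checks:**
- **Canisters:** all three stand upright on their own colours. Gaps in the wrist picture put red and yellow within about 1 mm of the middle of their squares along y. Blue measured about 1 mm from the middle of its square after release.
- **Stapler:** upright and lined up with the mat to within about 1°, and centred across it.
- **Stapler, checks that disagreed:** along the mat's length, the wrist camera put the stapler at the middle. The top and scene cameras put it about 2.5–3 mm towards +y. I left it there because the canisters were no longer in the tray.
- **Other objects:** the spool and glue stick stand where they started, and the arm was clear of everything. The measured wrist force was about 9 N at most.

One move had mistyped rows, which briefly sent the arm off its path in free space at about 0.2 m height. It touched nothing.

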